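# Open the ports of the gas manifold beside the microscope

### The arm

A 7-joint arm with a two-finger parallel gripper is mounted at the origin on the work surface. World frame = base frame: x ahead of the robot, y to its left, z up, the work surface at z = 0. Lengths are in m, angles in rad, forces in N, time in s.
With the tool pointing down it reaches from about 0.425 to 0.825 m from the base axis. Payload 3.6 kg.
Tool frame: the origin (TCP) lies on the centre line of the jaws, within the pads' length; the fingertips stand env.tip_extent ahead of it and the grasp point (between the pads) lies 8 mm behind it (env.tip_extent is the distance from the TCP to the fingertips, in m); z points along the fingers, x is the direction in which the jaws open and shut, and the axes are right-handed (so a half turn about z gives the same grasp; the last joint's range is limited). The gripper opens to 85 mm and grips with 20 to 120 N. Pads are 22 mm wide; open, the fingers measure 114 mm over their backs; the gripper's body (76 mm by 85 mm) begins 54 mm behind the grasp point. The pads swing forward as they close: fully open they stand 13 mm farther back than shut.
Start: joints at [-1.137, 0.615, -0.013, 1.423, 0.008, 1.103, -0.04], TCP at [0.289, 0.582, 0.242] pointing down, gripper open.
Joint ranges: [-3.12, 3.12], [-0.3, 2.06], [-1.34, 1.32], [0.26, 2.42], [-1.36, 4.5], [0.01, 1.98], [-2.84, 2.84]. Speed limits (rad/s): [2.79, 2.79, 3.14, 3.14, 3.14, 3.14, 3.14].

### API

Orientations are given as a rotation vector (axis times angle).
In Python, from bench import get_state, get_image, get_calibration, sign_off, finder, env gives the robot as it stands.
- The arm moves only by the tool drive_tool, never from a script. Its argument "motion" is a list of rows, each a list of 2 entries, a list of its own where there are three numbers: the shift along the world's x, y, z in m, then the turn, a rotation vector about the world's x, y, z in degrees. In form: [[[dx, dy, dz], [ax, ay, az]], ...]. A call has 1 to 10 rows; each row is the pose to reach, as a shift and turn from the pose commanded when the call began; what a row does not reach only later rows make up. A row lasts 1/10 s, in which the tool goes at most 50 mm and 8.59 degrees, less where a joint would pass 70% of its speed; a pose out of reach is approached as far as the arm can. A call with a gripper value outside its range is refused whole. "fingers" is the opening in per cent of the stroke, from 0 (shut) to 100 (fully open), set as the call begins (left out, the last holds). The fingers move at their own pace and stop on an object; "squeeze" is the grip in N (left out, the last holds). Time passes only in rows, so rows that repeat a pose let the fingers close. It gives the time, the measured TCP pose, the force and the opening at its end, in the units of the state.
- get_state(): the state, without advancing time (a new reading comes with each control period).
- get_image(name): name is "side" or "top" or "wrist"; returns (picture, depth): 400x640x3 uint8, red, green, blue; 400x640 float32, m along the optical axis (not along the pixel's ray), 0 where there is no reading.
- get_calibration(name): a dict with "fx", "fy", "cx", "cy" (pixels), "world_to_cam" (4x4, takes a point from world to camera coordinates); the wrist camera has in their place "mount" (4x4, takes a point from camera to tool coordinates, whose origin is the TCP and whose axes are the tool frame's). Camera axes: x right, y down, z forward; pixel columns grow to the right and rows downward; lengths in m; the calibration is good to about 2 mm. The wrist camera is an equidistant fisheye: a pixel r from the principal point sees the ray r / f radians off the axis. A picture is of the moment at which its call begins: read the wrist's pose just before it. get_calibration takes no time and is no camera call.
- sign_off(): hands the job in, once; it reports no verdict.
Trained networks look in the newest picture that a camera, given by its name, has taken for a name from the list of things; names that differ only in an ending like _2 or _b are one class to them, and where a whole thing is asked for, a point or a joint stands for the part that bears it (a point fixed in the world has none). Each returns a list of dicts, best first, with "p" (0 to 1); they miss things now and then, are a little off and sometimes report something else, mostly with a low value. They report only what shows in the picture. A call takes as long as a camera call. They do not tell look-alikes from the thing itself.
- finder.spot_in(camera, label): "rect" ([left, top, right, bottom] in pixels, round what is visible of it).
- finder.spot_point(camera, label): "centre" ([column, row] in pixels: a listed point, or the origin of a listed thing).
The state is a dict: "time": time; "qpos": joint angles; "dq": joint speeds; "tau": joint torques, N m; "eef_pos": TCP position; "eef_rot": TCP orientation; "force": force on the tool from outside, world axes, zero at the start; "torque": the same for the moment, N m; "grip_width": opening from 0.0 (shut) to 1.0 (fully open).
Only numpy, scipy, OpenCV 4.12 (cv2) and the standard library are available. Lean on these libraries where they do the work, as an engineer would, in place of code of your own. Each camera call takes 0.05 s, during which the arm holds its last target. There are 200 camera calls.

### The job

First vent the gas manifold: turn its black dial in small turns until the red pointer stands on the amber mark. Then, leaving the dial alone, unscrew every blue plug that is fitted (anticlockwise as seen facing its head), draw it straight out of its port and lay it in the steel parts tray. When all the plugs are in the tray, turn the dial until the pointer stands on the green mark to start the purge, and do not disturb the bottles, dishes and boxes standing about.

Things in the scene. Friction and masses are not known exactly. Their poses are not given: they have to be found in the camera images.
- manifold: white gas manifold, fixed. Origin on the bench below the mouth of the middle port; x points into the ports, y left, z up. Three brass ports (tubes 34 mm across, 38 mm long) stand out of its front at y = +115, 0, -115 mm, axes level, 90 mm above the bench, mouths at x = 0. The housing behind them takes x = 38 to 175, y = -175 to 175 mm, top 115 mm above the bench. Some ports may be open already
- mid_mouth (a point): centre of the middle port's mouth, axes as the manifold's. Right-hand threads, 12 mm per turn, loose (a plug droops a few mm at the head): it starts with its head centre at x = -12.4 mm, moves out as it is turned anticlockwise (seen looking along +x), leaves the threads after about 0.62 turn (225 degrees), can then be drawn straight out (about 35 mm) up to 0.88 turn, and meets a stop at about 0.9 turn
- plug1_head (a point): threaded plug, about 80 g: blue fluted round head, diameter 34 mm, 24 mm long, white line on its end; then a steel shank of diameter 16.4 mm, 31 mm long, with a small thread tooth on its side. Point at the centre of the head; its x axis runs from head to shank. It starts screwed home in a port (its x along the manifold's x), or is absent
- plug2_head (a point): threaded plug, about 80 g: blue fluted round head, diameter 34 mm, 24 mm long, white line on its end; then a steel shank of diameter 16.4 mm, 31 mm long, with a small thread tooth on its side. Point at the centre of the head; its x axis runs from head to shank. It starts screwed home in a port (its x along the manifold's x), or is absent
- plug3_head (a point): threaded plug, about 80 g: blue fluted round head, diameter 34 mm, 24 mm long, white line on its end; then a steel shank of diameter 16.4 mm, 31 mm long, with a small thread tooth on its side. Point at the centre of the head; its x axis runs from head to shank. It starts screwed home in a port (its x along the manifold's x), or is absent
- tray: loose open steel parts tray, 150 mm (its x) by 230 mm (its y), walls 30 mm high and 4 mm thick, 0.7 kg; origin at the centre of its underside (floor 4 mm thick), z up
- dial_grip (a point): black fluted round dial on the manifold's top, diameter 40 mm, upright axis, from 130 to 160 mm above the bench; point on its axis, 148 mm above the bench. It can be gripped at any yaw and turns with light friction, staying where it is left
- dial (a joint): turn of the dial in rad, positive clockwise from above, from -9.5 to 9.5; each positive rad moves the pointer 4.77 mm to the manifold's -y (30 mm a turn)
- pointer_tip (a point): tip of the red pointer, which slides along the manifold's y on its top beside a white scale, in front of the dial (towards the ports), 119 mm above the bench; the pointer is driven by the dial only
- amber_mark (a point): amber (orange) mark on the scale, 6 mm wide along the scale and 20 mm long, 3 mm thick; point on the line along which the pointer's tip travels, at the middle of the mark's width, so that the pointer is on the mark when its tip coincides with this point in x and y
- green_mark (a point): green mark on the scale, the same size and kind of point as the amber one; which of the two is on the left differs
- rinse: bystander: blue bottle, 62 mm across, 140 mm tall, loose; origin at the centre of its underside
- stain: bystander: red bottle, 62 mm across, 140 mm tall, loose; origin at the centre of its underside
- buffer: bystander: blue bottle, 62 mm across, 140 mm tall, loose; origin at the centre of its underside
- petri: bystander: petri dish, 76 mm across, 14 mm high, loose; origin at the centre of its underside
- vial: bystander: amber vial, 28 mm across, 50 mm tall, loose; origin at the centre of its underside
- slidebox: bystander: green slide box, 90 x 80 x 30 mm, loose; origin at the centre of its underside
- tipbox: bystander: yellow pipette-tip box with clear lid, 120 x 85 x 65 mm, loose; origin at the centre of its underside
Mind the look-alikes: they are no part of the job. What is shaped like the part that bears plug3_head but turquoise or yellow is not meant.

How it is judged:
On the way, in this order (a step that is already met when the one before it is completed fails the run):
1. the pointer stands on the amber mark while every fitted plug is still screwed home (horizontal distance between pointer_tip and amber_mark below 0.003 m and x of each of plug1_head, plug2_head, plug3_head in the frame of manifold above -0.016 m and horizontal distance between each of plug1_head, plug2_head, plug3_head and manifold below 0.15 m), for 0.3 s.
2. every fitted plug has been taken out and lies in the tray, with the pointer still on the amber mark (horizontal distance between pointer_tip and amber_mark below 0.003 m and x of plug1_head in the frame of tray between -0.071 and 0.071 m and y of plug1_head in the frame of tray between -0.111 and 0.111 m and z of plug1_head in the frame of tray between 0 and 0.045 m and x of plug2_head in the frame of tray between -0.071 and 0.071 m and y of plug2_head in the frame of tray between -0.111 and 0.111 m and z of plug2_head in the frame of tray between 0 and 0.045 m and x of plug3_head in the frame of tray between -0.071 and 0.071 m and y of plug3_head in the frame of tray between -0.111 and 0.111 m and z of plug3_head in the frame of tray between 0 and 0.045 m), for 0.3 s.
3. the pointer stands on the green mark, with the plugs in the tray (horizontal distance between pointer_tip and green_mark below 0.003 m and x of plug1_head in the frame of tray between -0.071 and 0.071 m and y of plug1_head in the frame of tray between -0.111 and 0.111 m and z of plug1_head in the frame of tray between 0 and 0.045 m and x of plug2_head in the frame of tray between -0.071 and 0.071 m and y of plug2_head in the frame of tray between -0.111 and 0.111 m and z of plug2_head in the frame of tray between 0 and 0.045 m and x of plug3_head in the frame of tray between -0.071 and 0.071 m and y of plug3_head in the frame of tray between -0.111 and 0.111 m and z of plug3_head in the frame of tray between 0 and 0.045 m), for 0.3 s.
At the end, for the whole second after the job is handed in: every fitted plug lies in the tray (head centre inside its walls, within 45 mm of its underside) and the pointer's tip is within 3 mm of the middle of the green mark (all of step 3); the robot touches nothing.
It fails at once if a bystanding bottle, dish, vial or box is shifted by more than 40 mm or knocked over (distance of any of rinse, stain, buffer, petri, vial, slidebox, tipbox from where it was at the start of the episode above 0.04 m or angle between any of rinse, stain, buffer, petri, vial, slidebox, tipbox's own z axis and vertical above 0.6 rad).
Of plug1, plug2, plug3 only 2 to 3 are there at a start; the rules pass over those that are not, and their reading is None.
At some moment in a run one of tray may be knocked a few centimetres aside while the robot is not near it.
Once in a run the grip may slacken for a moment while it holds something.
It also fails if it takes over 210 s, if anything falls off the work surface, if the arm or the gripper's body presses on something with over 40 N, if the wrist force passes 120 N, or if a joint passes its speed limit or range.

## Working session

There is one attempt and no reset: what is moved stays moved. The work goes in short steps, Python scripts to look and compute and a tool call to move; the robot and the scene stay as the last step left them, time stands still between calls to the robot, and variables do not carry over. Pictures are saved under pics/ and viewed, about 12 in all and at most 16, crops included, and the job is handed in when it is done.

Besides the shell and the picture viewer there is one more tool, called after "Request:" as name([rows], argument=value, ...), one row to a line, values as JSON. drive_tool: Moves the arm, as the interface text tells. Its arguments: {"type":"object","properties":{"motion":{"type":"array","items":{"type":"array"}},"fingers":{"type":"number"},"squeeze":{"type":"number"}},"required":["motion"]}

```bash
ls; mkdir -p pics
cat > h.py <<'E'
import numpy as np, cv2
from scipy.spatial.transform import Rotation as R
from bench import *
def save(im,n): cv2.imwrite('pics/'+n,cv2.cvtColor(im,cv2.COLOR_RGB2BGR))
def w2c(cam): return np.array(get_calibration(cam)['world_to_cam'])
def deproj(cam,u,v,z):
    c=get_calibration(cam); p=np.array([(u-c['cx'])/c['fx']*z,(v-c['cy'])/c['fy']*z,z,1])
    return (np.linalg.inv(w2c(cam))@p)[:3]
def onplane(cam,u,v,h):
    a=deproj(cam,u,v,0.0);b=deproj(cam,u,v,1.0);return a+(b-a)*(h-a[2])/(b[2]-a[2])
def proj(cam,P):
    c=get_calibration(cam);q=w2c(cam)@np.r_[P,1];return np.array([q[0]/q[2]*c['fx']+c['cx'],q[1]/q[2]*c['fy']+c['cy']])
def wray(s,u,v):
    c=get_calibration('wrist');d=np.array([(u-c['cx'])/c['fx'],(v-c['cy'])/c['fy']]);r=np.hypot(*d)
    k=np.r_[d*(np.sin(r)/max(r,1e-9)),np.cos(r)]
    M=np.array(c['mount']);Rt=R.from_rotvec(s['eef_rot']).as_matrix()
    return Rt@M[:3,3]+np.array(s['eef_pos']), Rt@M[:3,:3]@k
def won(s,u,v,h):
    o,d=wray(s,u,v);return o+d*(h-o[2])/d[2]
def wproj(s,P):
    c=get_calibration('wrist');M=np.array(c['mount']);Rt=R.from_rotvec(s['eef_rot']).as_matrix()
    q=M[:3,:3].T@(Rt.T@(np.array(P)-s['eef_pos'])-M[:3,3])
    t=np.arctan2(np.hypot(q[0],q[1]),q[2]);return np.array([c['cx'],c['cy']])+c['fx']*t*q[:2]/np.hypot(q[0],q[1])
E
python3 - <<'E'
from h import *
s=get_state();print(s,env.tip_extent)
for n in['side','top']:
    im,d=get_image(n);save(im,n+'0.png');print(n,get_calibration(n))
    for l in['manifold','mid_mouth','plug1_head','tray','dial_grip','pointer_tip','amber_mark','green_mark']:
        print(l,[(np.round(x['centre']),round(x['p'],2)) for x in finder.spot_point(n,l)[:4]])
print(get_calibration('wrist'))
E
```

```text
pics
{'time': 0.0, 'qpos': array([-1.13651866,  0.61591387, -0.01261799,  1.42492361,  0.00811289,
        1.10335166, -0.04037958]), 'dq': array([-0.00033993,  0.00125552, -0.00120124, -0.00035145,  0.00163684,
       -0.00106898,  0.0023173 ]), 'tau': array([ 2.45953306e-04, -4.69214952e+01,  2.59655602e-01, -1.71031201e+01,
        1.01187784e-02,  9.65135026e-03,  3.01363329e-06]), 'eef_pos': array([0.28868662, 0.58155618, 0.24113336]), 'eef_rot': array([ 2.66877213,  1.65486313, -0.00335826]), 'force': array([ 0.48572344, -0.19126625, -0.60953984]), 'torque': array([ 0.02951993,  0.01764949, -0.01849085]), 'grip_width': 1.0039261996825595} 0.011
side {'fx': 444.6960988697237, 'fy': 444.6960988697237, 'cx': 322.0834441978815, 'cy': 188.3810203367591, 'world_to_cam': array([[ 0.69373987, -0.72021906, -0.00308143, -0.38307969],
       [-0.48749423, -0.4664133 , -0.73811111,  0.34754364],
       [ 0.53016447,  0.51355928, -0.67467214,  0.88351574],
       [ 0.        ,  0.        ,  0.        ,  1.        ]])}
manifold [(array([315., 224.]), 0.69), (array([432., 264.]), 0.46)]
mid_m
[... 873 characters left out ...]
[321., 226.]), 0.91)]
mid_mouth [(array([326., 220.]), 0.9)]
plug1_head [(array([286., 217.]), 0.4)]
tray [(array([421., 266.]), 0.65)]
dial_grip [(array([329., 173.]), 0.55)]
pointer_tip [(array([425., 265.]), 0.73)]
amber_mark []
green_mark []
{'fx': 309.70691628693146, 'fy': 309.70691628693146, 'cx': 325.2064392713809, 'cy': 196.06145339308637, 'mount': array([[ 9.99999441e-01,  9.19454854e-04,  5.21197052e-04,
         5.92976243e-04],
       [-1.03918726e-03,  9.45281015e-01,  3.26255610e-01,
        -8.40966757e-02],
       [-1.92700374e-04, -3.26255969e-01,  9.45281442e-01,
        -1.30761077e-01],
       [ 0.00000000e+00,  0.00000000e+00,  0.00000000e+00,
         1.00000000e+00]])}
```

View pics/side0.png

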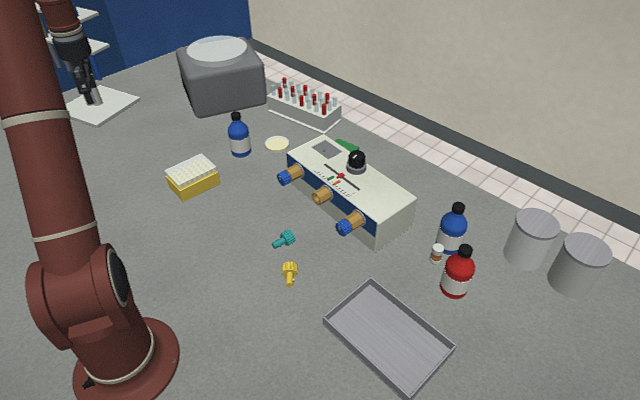

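View pics/top0.png

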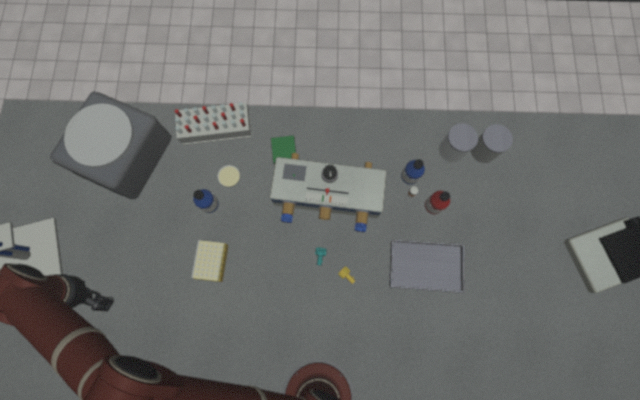

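```bash
cat > loc.py <<'E'
from h import *
def cloud(n):
    im,d=get_image(n);v,u=np.mgrid[0:400,0:640];c=get_calibration(n)
    P=np.stack([(u-c['cx'])/c['fx']*d,(v-c['cy'])/c['fy']*d,d,np.ones_like(d)],-1)
    return im,(P@np.linalg.inv(w2c(n)).T)[...,:3],d>0
E
python3 - <<'E'
from loc import *
for n in('top','side'):
    im,P,ok=cloud(n)
    X=P[...,0];Y=P[...,1];Z=P[...,2]
    m=ok&(abs(Z-.117)<.008)&(X>.45)&(X<.8)&(Y>-.25)&(Y<.25)
    k,l,st,_=cv2.connectedComponentsWithStats(m.astype(np.uint8)); j=1+np.argmax(st[1:,4])
    q=P[l==j]
    r=cv2.minAreaRect((q[:,:2]*1000).astype(np.float32));print(n,'top rect',r,cv2.boxPoints(r).round(),np.median(q[:,2]))
    hsv=cv2.cvtColor(im,cv2.COLOR_RGB2HSV)
    b=ok&(hsv[...,0]>100)&(hsv[...,0]<125)&(hsv[...,1]>130)&(Z>.05)&(Z<.125)&(X>.4)&(X<.7)&(abs(Y)<.2)
    k,l,st,ce=cv2.connectedComponentsWithStats(b.astype(np.uint8))
    for j in range(1,k):
        if st[j,4]>20: print('blue',ce[j].round(),st[j,4],np.median(P[l==j],0).round(3),np.percentile(P[l==j],[5,95],axis=0).round(3))
    t=ok&(Z>.012)&(Z<.06)&(X>.3)&(X<.6)&(Y<-.12)&(Y>-.45)
    if n=='top':
        k,l,st,ce=cv2.connectedComponentsWithStats(t.astype(np.uint8));j=1+np.argmax(st[1:,4]);q=P[l==j]
        r=cv2.minAreaRect((q[:,:2]*1000).astype(np.float32));print('tray',r,cv2.boxPoints(r).round())
    for l in['dial_grip','pointer_tip']: pass
    print('bench z',np.median(Z[ok&(abs(X-.4)<.05)&(abs(Y+.05)<.05)]))
im,_=get_image('side');x=cv2.resize(im[125:250,260:430],None,fx=4.5,fy=4.5,interpolation=cv2.INTER_CUBIC);save(x,'side_c.png')
E
```

```text
top top rect ((631.1401977539062, -11.521453857421875), (349.6174011230469, 143.37451171875), 84.42684173583984) [[ 543. -179.]
 [ 686. -192.]
 [ 719.  155.]
 [ 577.  169.]] 0.11465835326123752
blue [286. 218.] 54 [0.525 0.113 0.103] [[0.517 0.102 0.098]
 [0.534 0.125 0.109]]
blue [360. 227.] 54 [ 0.503 -0.112  0.103] [[ 0.494 -0.125  0.099]
 [ 0.512 -0.102  0.108]]
tray ((399.23699951171875, -331.43560791015625), (230.33457946777344, 150.49826049804688), 87.43830108642578) [[ 319. -443.]
 [ 469. -450.]
 [ 480. -220.]
 [ 329. -213.]]
bench z 0.00031287736514662434
side top rect ((623.790771484375, -14.546875), (349.90899658203125, 155.01296997070312), 84.49738311767578) [[ 530. -181.]
 [ 684. -196.]
 [ 718.  152.]
 [ 563.  167.]] 0.11548455707094424
blue [290. 160.] 64 [0.58  0.147 0.1  ] [[0.577 0.126 0.077]
 [0.583 0.16  0.113]]
blue [312. 179.] 214 [0.571 0.053 0.095] [[0.567 0.02  0.071]
 [0.575 0.086 0.113]]
blue [284. 178.] 134 [0.52  0.104 0.099] [[0.513 0.095 0.082]
 [0.532 0.123 0.107]]
blue [342. 203.] 268 [ 0.559 -0.061  0.094] [[ 0.555 -0.095  0.07 ]
 [ 0.563 -0.027  0.113]]
blue [370. 225.] 158 [ 0.55  -0.156  0.091] [[ 0.547 -0.172  0.068]
 [ 0.552 -0.138  0.113]]
blue [344. 227.] 174 [ 0.497 -0.122  0.101] [[ 0.49  -0.133  0.081]
 [ 0.511 -0.105  0.107]]
bench z 0.001287162495406724
```

View pics/side_c.png

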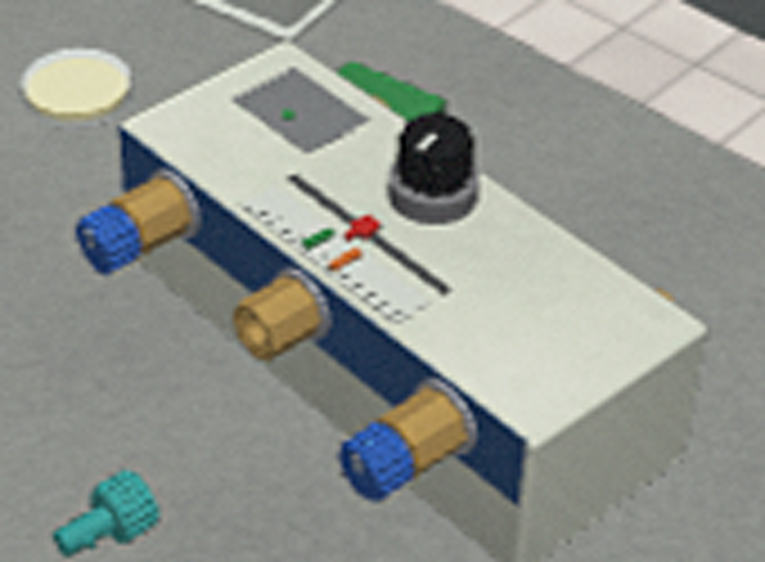

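Run:
```python
from loc import *
im,P,ok=cloud('top');Z=P[...,2]
m=ok&(Z>.14)&(Z<.18)&(P[...,0]>.6)&(P[...,0]<.75)&(abs(P[...,1])<.12)
q=P[m];print(len(q),q.mean(0),q.min(0),q.max(0))
th=np.deg2rad(-5.56);Rm=np.array([[np.cos(th),-np.sin(th)],[np.sin(th),np.cos(th)]]);O=np.array([.527,-.001])
print('in manifold',Rm.T@(((q.min(0)+q.max(0))/2)[:2]-O),Rm.T@(q.mean(0)[:2]-O))
im,P,ok=cloud('side');Z=P[...,2]
m=ok&(Z>.155)&(Z<.18)&(P[...,0]>.6)&(P[...,0]<.75)&(abs(P[...,1])<.12)
q=P[m];print(len(q),q.mean(0),q.min(0),q.max(0))
im,_=get_image('wrist');save(im,'w0.png')
```

```text
157 [ 0.66022882 -0.01441278  0.15779528] [ 0.64248785 -0.03500055  0.14003748] [0.6847691  0.00487822 0.16432342]
in manifold [ 0.13734803 -0.00075734] [ 0.13390155 -0.00044139]
146 [ 0.6586849  -0.0193145   0.15993663] [ 0.63998957 -0.03930649  0.1550811 ] [0.68018509 0.00519982 0.16439648]
```

Request:
drive_tool([
  [[0.0,0,0.04],[0,0,0]],
  [[0.2,-0.3,0.05],[0,0,10]],
  [[0.372,-0.597,0.04],[0,0,21]],
  [[0.372,-0.597,0.04],[0,0,21]],
  [[0.372,-0.597,0.04],[0,0,21]],
  [[0.372,-0.597,0.04],[0,0,21]],
  [[0.372,-0.597,0.04],[0,0,21]],
  [[0.372,-0.597,0.04],[0,0,21]],
  [[0.372,-0.597,0.04],[0,0,21]],
  [[0.372,-0.597,0.04],[0,0,21]],
], fingers=100)

```text
time: 2.2
eef_pos: [0.5284, 0.1988, 0.2832]
eef_rot: [2.323, 2.114, 0.001]
force: [0.5, 1.0, -0.6]
grip_width: 0.999
```

Request:
drive_tool([
  [[0.133,-0.214,0],[0,0,0]],
  [[0.133,-0.214,0],[0,0,0]],
  [[0.133,-0.214,0],[0,0,0]],
  [[0.133,-0.214,0],[0,0,0]],
  [[0.133,-0.214,0],[0,0,0]],
  [[0.133,-0.214,0],[0,0,0]],
  [[0.133,-0.214,0],[0,0,0]],
  [[0.133,-0.214,0],[0,0,0]],
])

```text
time: 3.0
eef_pos: [0.6601, -0.0116, 0.2827]
eef_rot: [-2.32, -2.115, -0.001]
force: [-0.3, 1.3, 0.3]
grip_width: 1.004
```

Run:
```python
from h import *
s=get_state();print(s['eef_pos'],s['eef_rot'],s['qpos']);M=R.from_rotvec(s['eef_rot']).as_matrix();print(M.round(3),np.rad2deg(np.arctan2(M[1,0],M[0,0])))
im,d=get_image('wrist');save(im,'w1.png')
for l in['dial_grip','pointer_tip','amber_mark','green_mark']:
    for x in finder.spot_point('wrist',l)[:3]: 
        u,v=x['centre'];print(l,np.round(x['centre'],1),round(x['p'],2),won(s,u,v,.119 if l!='dial_grip' else .148).round(4))
```

```text
[ 0.66009163 -0.01155682  0.28269545] [-2.32027362e+00 -2.11549262e+00 -1.00093983e-03] [-0.00654241  0.60247338 -0.01515677  1.32869284  0.00736846  1.2111254
  1.45690076]
[[ 0.092  0.996 -0.001]
 [ 0.996 -0.092  0.002]
 [ 0.002 -0.001 -1.   ]] 84.7134968308938
dial_grip [317.9 190.5] 0.59 [ 0.6619 -0.0175  0.148 ]
pointer_tip [320.  116.5] 0.57 [ 0.5982 -0.0099  0.119 ]
pointer_tip [319.7 191.5] 0.51 [ 0.6724 -0.0173  0.119 ]
amber_mark [304.2 121.1] 0.63 [ 0.6012 -0.0252  0.119 ]
green_mark [332.7 120.9] 0.43 [0.6035 0.0017 0.119 ]
```

View pics/w1.png

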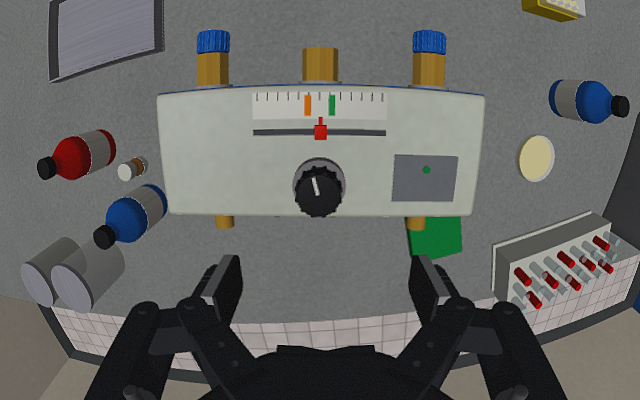

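```bash
cat > ptr.py <<'E'
from h import *
th=np.deg2rad(-5.56);Rm=np.array([[np.cos(th),-np.sin(th)],[np.sin(th),np.cos(th)]]);O=np.array([.527,-.001])
def man(p): return Rm.T@(np.array(p)[:2]-O)
def meas(cam='wrist'):
    s=get_state();im,_=get_image(cam);hsv=cv2.cvtColor(im,cv2.COLOR_RGB2HSV);H,S,V=[hsv[...,i].astype(int) for i in range(3)]
    f=(lambda u,v,h:won(s,u,v,h)) if cam=='wrist' else (lambda u,v,h:onplane(cam,u,v,h))
    out={}
    for n,m in dict(red=((H<5)|(H>174))&(S>150)&(V>60),amber=(H>=8)&(H<20)&(S>150)&(V>100),green=(H>55)&(H<85)&(S>100)&(V>40)).items():
        k,l,st,ce=cv2.connectedComponentsWithStats(m.astype(np.uint8))
        for j in range(1,k):
            if st[j,4]<8: continue
            vs,us=np.nonzero(l==j);q=np.array([man(f(u,v,.119)) for u,v in zip(us,vs)])
            c=q.mean(0)
            if .04<c[0]<.13 and abs(c[1])<.1 and not(n=='green' and st[j,4]<12): 
                out.setdefault(n,[]).append((st[j,4],(c*1000).round(1).tolist(),(np.ptp(q,axis=0)*1000).round(1).tolist(),(q[q[:,0]<q[:,0].min()+.005].mean(0)*1000).round(1).tolist()))
    return im,out
if __name__=='__main__':
    import sys
    im,o=meas(*sys.argv[1:]);s=get_state();print(s['time'],s['eef_pos'].round(4),s['qpos'].round(2));[print(k,v) for k,v in o.items()]
E
python3 ptr.py; python3 ptr.py side
```

```text
Traceback (most recent call last):
  File "ptr.py", line 19, in <module>
    im,o=meas(*sys.argv[1:]);s=get_state();print(s['time'],s['eef_pos'].round(4),s['qpos'].round(2));[print(k,v) for k,v in o.items()]
         ~~~~^^^^^^^^^^^^^^^
  File "ptr.py", line 12, in meas
    vs,us=np.nonzero(l==j);q=np.array([man(f(u,v,.119)) for u,v in zip(us,vs)])
                                           ~^^^^^^^^^^
  File "ptr.py", line 6, in <lambda>
    f=(lambda u,v,h:won(s,u,v,h)) if cam=='wrist' else (lambda u,v,h:onplane(cam,u,v,h))
                    ~~~^^^^^^^^^
  File "h.py", line 19, in won
    o,d=wray(s,u,v);return o+d*(h-o[2])/d[2]
        ~~~~^^^^^^^
  File "h.py", line 14, in wray
    c=get_calibration('wrist');d=np.array([(u-c['cx'])/c['fx'],(v-c['cy'])/c['fy']]);r=np.hypot(*d)
ValueError: time passes only in moves, steps and waits
Traceback (most recent call last):
  File "ptr.py", line 19, in <module>
    im,o=meas(*sys.argv[1:]);s=get_state();print(s['time'],s['eef_pos'].round(4),s['qpos'].round(2));[print(k,v) for k,v in o.items()]
         ~~~~^^^^^^^^^^^^^^^
  File "ptr.py", line 12, in meas
    vs,us=np.nonzero(l==j);q=np.array([man(f(u,v,.119)) for u,v in zip(us,vs)])
                                           ~^^^^^^^^^^
  File "ptr.py", line 6, in <lambda>
    f=(lambda u,v,h:won(s,u,v,h)) if cam=='wrist' else (lambda u,v,h:onplane(cam,u,v,h))
                                                                     ~~~~~~~^^^^^^^^^^^
  File "h.py", line 10, in onplane
    a=deproj(cam,u,v,0.0);b=deproj(cam,u,v,1.0);return a+(b-a)*(h-a[2])/(b[2]-a[2])
  File "h.py", line 8, in deproj
    return (np.linalg.inv(w2c(cam))@p)[:3]
                          ~~~^^^^^
  File "h.py", line 5, in w2c
    def w2c(cam): return np.array(get_calibration(cam)['world_to_cam'])
                                  ~~~~~~~~~~~~~~~^^^^^
ValueError: time passes only in moves, steps and waits
```

```bash
sed -i 's/^from bench import \*/from bench import *\nimport functools, bench\nget_calibration=functools.lru_cache(None)(bench.get_calibration)/' h.py
python3 ptr.py; python3 ptr.py side
```

```text
3.4 [ 0.6603 -0.0128  0.283 ] [-0.01  0.6  -0.01  1.33  0.01  1.21  1.46]
red [(np.int32(196), [85.4, -1.8], [20.3, 11.5], [75.1, -2.1])]
amber [(np.int32(120), [60.7, -14.0], [19.1, 4.7], [53.5, -14.0])]
green [(np.int32(104), [60.8, 9.0], [19.1, 4.8], [53.4, 8.9])]
3.45 [ 0.6604 -0.013   0.283 ] [-0.01  0.6  -0.01  1.33  0.01  1.21  1.46]
red [(np.int32(22), [83.3, 0.6], [20.0, 13.5], [74.2, 0.1])]
amber [(np.int32(10), [57.8, -13.4], [16.8, 4.4], [51.1, -13.2])]
```

Request:
drive_tool([
  [[0.001,-0.0025,-0.05],[0,0,0]],
  [[0.001,-0.0025,-0.1],[0,0,0]],
  [[0.001,-0.0025,-0.137],[0,0,0]],
  [[0.001,-0.0025,-0.137],[0,0,0]],
  [[0.001,-0.0025,-0.137],[0,0,0]],
])

```text
time: 3.95
eef_pos: [0.662, -0.0158, 0.1464]
eef_rot: [2.323, 2.114, 0.0]
force: [-0.0, -0.0, 0.7]
grip_width: 1.003
```

Request:
drive_tool([
  [[0,0,0],[0,0,0]],
  [[0,0,0],[0,0,0]],
  [[0,0,0],[0,0,0]],
  [[0,0,0],[0,0,0]],
  [[0,0,0],[0,0,0]],
  [[0,0,0],[0,0,0]],
], fingers=0, squeeze=40)

```text
time: 4.55
eef_pos: [0.6624, -0.0179, 0.1484]
eef_rot: [2.322, 2.11, 0.001]
force: [-1.4, -2.5, 5.3]
grip_width: 0.453
```

Request:
drive_tool([
  [[0,-0.002,0.001],[0,0,-8]],
  [[0,-0.002,0.001],[0,0,-16]],
  [[0,-0.002,0.001],[0,0,-24]],
  [[0,-0.002,0.001],[0,0,-32]],
  [[0,-0.002,0.001],[0,0,-40]],
  [[0,-0.002,0.001],[0,0,-48]],
  [[0,-0.002,0.001],[0,0,-56]],
  [[0,-0.002,0.001],[0,0,-64]],
  [[0,-0.002,0.001],[0,0,-70]],
  [[0,-0.002,0.001],[0,0,-70]],
])

```text
time: 5.55
eef_pos: [0.663, -0.0171, 0.1484]
eef_rot: [3.116, 0.401, 0.007]
force: [2.2, 0.7, 3.3]
grip_width: 0.449
```

```bash
python3 ptr.py;python3 ptr.py side; python3 -c "
from h import *
s=get_state();print(s['force'],s['eef_pos']);im,_=get_image('wrist');save(im,'w2.png')"
```

```text
5.6 [ 0.663  -0.0171  0.1484] [-0.19  0.74  0.32  1.5  -0.27  0.94  0.48]
red [(np.int32(586), [84.7, -7.4], [22.1, 13.8], [74.2, -7.6])]
amber [(np.int32(275), [61.1, -13.7], [20.0, 6.2], [53.6, -13.6])]
green [(np.int32(346), [61.3, 9.3], [20.2, 6.8], [53.7, 9.3])]
5.65 [ 0.6631 -0.0171  0.1484] [-0.19  0.74  0.32  1.5  -0.27  0.94  0.48]
red [(np.int32(21), [83.2, -5.7], [19.9, 13.4], [72.3, -5.0])]
amber [(np.int32(10), [57.8, -13.4], [16.8, 4.4], [51.1, -13.2])]
[1.50580383 2.33173624 3.62054161] [ 0.66306863 -0.01706529  0.1484309 ]
```

Request:
drive_tool([
  [[0,0,0],[0,0,-8]],
  [[0,0,0],[0,0,-16]],
  [[0,0,0],[0,0,-24]],
  [[0,0,0],[0,0,-32]],
  [[0,0,0],[0,0,-40]],
  [[0,0,0],[0,0,-48]],
  [[0,0,0],[0,0,-56]],
  [[0,0,0],[0,0,-64]],
  [[0,0,0],[0,0,-72]],
  [[0,0,0],[0,0,-72]],
])

```text
time: 6.7
eef_pos: [0.6642, -0.0174, 0.1484]
eef_rot: [-2.753, 1.507, -0.009]
force: [5.4, 1.1, 5.2]
grip_width: 0.45
```

```bash
python3 ptr.py
```

```text
6.75 [ 0.6642 -0.0174  0.1484] [-0.36  0.81  0.67  1.5  -0.56  1.01 -0.55]
red [(np.int32(230), [85.9, -14.6], [18.4, 12.9], [78.9, -16.1])]
amber [(np.int32(11), [40.3, 92.0], [7.6, 3.2], [37.6, 92.6])]
```

Request:
drive_tool([
  [[0,0,0],[0,0,0]],
  [[0,0,0],[0,0,0]],
  [[0,0,0],[0,0,0]],
  [[0,0,0.05],[0,0,0]],
  [[0,0,0.1],[0,0,0]],
  [[-0.03,0,0.13],[0,0,8]],
  [[-0.05,0,0.13],[0,0,16]],
  [[-0.05,0,0.13],[0,0,24]],
  [[-0.05,0,0.13],[0,0,32]],
  [[-0.05,0,0.13],[0,0,40]],
], fingers=100)

```text
time: 7.75
eef_pos: [0.6103, -0.0181, 0.2765]
eef_rot: [3.107, -0.466, -0.003]
force: [0.1, -0.3, 0.1]
grip_width: 0.998
```

```bash
python3 ptr.py
```

```text
7.8 [ 0.6104 -0.0183  0.2765] [-0.33  0.57  0.56  1.5  -0.32  1.16 -0.01]
red [(np.int32(195), [85.0, -13.6], [20.7, 12.6], [75.1, -13.4])]
amber [(np.int32(111), [61.0, -13.7], [19.2, 5.8], [53.7, -13.6])]
green [(np.int32(111), [60.8, 9.1], [19.1, 5.6], [53.7, 9.1])]
```

```bash
cat > kin.py <<'E'
from h import *
from scipy.optimize import least_squares
AX=['z','y','z','y','z','y','z'];SG=[-1,1,-1,1,-1,1,-1]
LO=np.array([-3.12,-.3,-1.34,.26,-1.36,.01,-2.84]);HI=np.array([3.12,2.06,1.32,2.42,4.5,1.98,2.84])
PAR=None
def fk(q,par,full=False):
    # par: h,a,b,L, ex,ez elbow offsets
    h,a,b,L,e=par[:5]
    T=R.identity();p=np.zeros(3);pts=[]
    seg=[np.array([0,0,h]),0,np.array([e,0,a]),0,np.array([-e,0,b]),0,np.array([0,0,L])]
    for i in range(7):
        if i==1: p=p+T.apply([0,0,h]); pts.append(p)
        if i==3: p=p+T.apply([e,0,a]); pts.append(p)
        if i==5: p=p+T.apply([-e,0,b]); pts.append(p)
        v=np.zeros(3);v['xyz'.index(AX[i])]=SG[i]*q[i];T=T*R.from_rotvec(v)
    p=p+T.apply([0,0,L]);T=T*R.from_rotvec([0,0,par[5]])
    return (p,T,pts) if full else (p,T)
D=[([-1.13651866,.61591387,-.01261799,1.42492361,.00811289,1.10335166,-.04037958],[.28868662,.58155618,.24113336],[2.66877213,1.65486313,-.00335826]),
([-.00654241,.60247338,-.01515677,1.32869284,.00736846,1.2111254,1.45690076],[.66009163,-.01155682,.28269545],[-2.32027362,-2.11549262,-.001])]
E
python3 - <<'E'
from kin import *
s=get_state();print([list(s[k]) for k in('qpos','eef_pos','eef_rot')])
D.append((s['qpos'],s['eef_pos'],s['eef_rot']))
def res(x):
    o=[]
    for q,p,r in D:
        P,T=fk(q,x);o+=list(P-p);o+=list(.3*(T.inv()*R.from_rotvec(r)).as_rotvec())
    return o
for y0 in(0,np.pi/2,np.pi,-np.pi/2):
    f=least_squares(res,[.34,.4,.4,.25,0,y0]);print(f.cost,f.x.round(4),np.round(f.fun,4) if f.cost<1e-3 else '')
E
```

```text
[[np.float64(-0.33496427898423925), np.float64(0.5718294087576374), np.float64(0.5618440979568269), np.float64(1.5049396267121389), np.float64(-0.3200753767831142), np.float64(1.159504983062976), np.float64(-0.010413404554085121)], [np.float64(0.6103806245290789), np.float64(-0.018298401730308826), np.float64(0.2765234362282704)], [np.float64(-3.107447892299087), np.float64(0.46119576349654057), np.float64(0.003184923514108541)]]
0.0003170247411565371 [-9.4809  0.4855  0.4511 -9.5436 -0.042   3.1416] [-0.0179  0.0133  0.0004 -0.     -0.     -0.     -0.006   0.0056  0.0055
  0.     -0.      0.      0.0014  0.001  -0.0059 -0.     -0.     -0.    ]
0.0003170247411561615 [-9.4809  0.4855  0.4511 -9.5437 -0.042   3.1416] [-0.0179  0.0133  0.0004 -0.     -0.     -0.     -0.006   0.0056  0.0055
  0.     -0.      0.      0.0014  0.001  -0.0059 -0.     -0.     -0.    ]
0.00031702474115617084 [-9.4809  0.4855  0.4511 -9.5436 -0.042   3.1416] [-0.0179  0.0133  0.0004 -0.     -0.     -0.     -0.006   0.0056  0.0055
  0.     -0.      0.      0.0014  0.001  -0.0059 -0.     -0.     -0.    ]
0.000317024741156233 [-9.4809  0.4855  0.4511 -9.5437 -0.042  -3.1416] [-0.0179  0.0133  0.0004 -0.     -0.     -0.     -0.006   0.0056  0.0055
  0.     -0.      0.      0.0014  0.001  -0.0059 -0.     -0.     -0.    ]
```

Request:
drive_tool([
  [[-0.03,0,0.04],[0,0,0]],
  [[-0.07,0,0.07],[-4,0,4]],
  [[-0.1,0,0.1],[-10,0,10]],
  [[-0.13,0,0.13],[-15,0,15]],
  [[-0.15,0,0.15],[-20,0,20]],
  [[-0.15,0,0.15],[-26,0,26]],
  [[-0.15,0,0.15],[-32,0,32]],
  [[-0.15,0,0.15],[-32,0,32]],
])

```text
time: 8.6
eef_pos: [0.4599, -0.0152, 0.4251]
eef_rot: [2.571, 0.357, 0.107]
force: [-0.1, 0.2, 0.8]
grip_width: 0.999
```

```bash
cat > log.py <<'E'
from h import *
import json,os
s=get_state();D=json.load(open('d.json')) if os.path.exists('d.json') else []
D.append([list(map(float,s[k])) for k in('qpos','eef_pos','eef_rot')]);json.dump(D,open('d.json','w'))
print(s['time'],s['qpos'].round(3),s['eef_pos'].round(3))
E
python3 log.py
```

```text
8.6 [-0.857  0.173  0.605  1.764  0.477  1.256 -0.139] [ 0.46  -0.015  0.425]
```

Request:
drive_tool([
  [[0,0,0],[-6,0,6]],
  [[0,0,0],[-11,0,11]],
  [[0,0,0],[-16,0,16]],
  [[0,0,0],[-22,0,22]],
  [[0,0,0],[-28,0,28]],
  [[0,0,0],[-28,0,28]],
])

```text
time: 9.2
eef_pos: [0.4594, -0.0189, 0.4248]
eef_rot: [1.965, 0.882, 0.17]
force: [0.1, -0.2, -0.4]
grip_width: 0.999
```

```bash
python3 log.py
```

```text
9.2 [-1.045  0.143  0.535  2.065  1.039  1.173 -0.219] [ 0.459 -0.019  0.425]
```

Request:
drive_tool([
  [[0,0,0],[-5,5,6]],
  [[0,0,0],[-10,10,10]],
  [[0,0,0],[-14,14,14]],
  [[0,0,0],[-18,18,16]],
  [[0,0,0],[-18,18,16]],
])

```text
time: 9.7
eef_pos: [0.4619, -0.0188, 0.4271]
eef_rot: [1.599, 1.299, -0.111]
force: [-0.1, -0.1, 0.2]
grip_width: 1.0
```

```bash
python3 log.py
cat > fit.py <<'E'
from kin import *
import json
D=D+[([-.33496428,.57182941,.5618441,1.50493963,-.32007538,1.15950498,-.0104134],[.61038062,-.0182984,.27652344],[-3.1074479,.46119576,.00318492])]+json.load(open('d.json'))
def fkg(q,t,full=False):
    # t: 8x3 link translations before each joint and at tool; yaw pi
    T=R.identity();p=np.zeros(3);pts=[]
    for i in range(7):
        p=p+T.apply(t[i]);pts.append(p)
        v=np.zeros(3);v['xyz'.index(AX[i])]=SG[i]*q[i];T=T*R.from_rotvec(v)
    p=p+T.apply(t[7]);T=T*R.from_rotvec([0,0,np.pi]);return (p,T,pts) if full else (p,T)
t0=np.zeros((8,3));t0[1,2]=.3;t0[3,2]=.4;t0[5,2]=.35;t0[7,2]=.3
def fit():
    def res(x):
        t=x.reshape(8,3);o=[]
        for q,p,r in D: o+=list(fkg(q,t)[0]-p)
        return np.r_[np.array(o)/.001,(x-t0.ravel())/.5]
    f=least_squares(res,t0.ravel());return f.x.reshape(8,3),f
if __name__=='__main__':
    t,f=fit();print(t.round(4));print(np.round(f.fun[:-24],1))
    np.save('t.npy',t)
E
python3 fit.py
```

```text
9.7 [-1.045  0.162  0.504  2.112  1.138  1.192  0.182] [ 0.462 -0.019  0.427]
[[ 0.000e+00 -0.000e+00 -2.210e-02]
 [ 0.000e+00 -6.100e-03  2.779e-01]
 [ 1.000e-04 -6.100e-03  7.510e-02]
 [-1.000e-04 -4.700e-03  4.751e-01]
 [ 0.000e+00 -4.700e-03  1.110e-02]
 [-1.000e-04 -2.000e-04  3.611e-01]
 [-0.000e+00 -2.000e-04 -2.500e-03]
 [-0.000e+00  0.000e+00  2.975e-01]]
[-0. -0.  0.  0.  0. -0. -0. -0. -0. -0.  0. -0.  0.  0.  0. -0. -0. -0.]
```

```bash
cat > ik.py <<'E'
from fit import *
t=np.load('t.npy')
XM=np.array([np.cos(np.deg2rad(-5.56)),np.sin(np.deg2rad(-5.56)),0]);YM=np.array([-XM[1],XM[0],0]);ZW=np.array([0,0,1.])
def rot(phi,pitch=0): # camera dir angle phi (deg) from up toward left (+y); pitch>0: tool z points downwards
    c=np.cos(np.deg2rad(pitch));s_=np.sin(np.deg2rad(pitch));z=c*XM-s_*ZW;up=c*ZW+s_*XM
    cam=np.cos(np.deg2rad(phi))*up+np.sin(np.deg2rad(phi))*YM
    y=-cam;x=np.cross(y,z);return R.from_matrix(np.stack([x,y,z],1))
def pm(x,y,z): return np.array([.527,-.001,0])+x*XM+y*YM+z*ZW
def ik(p,T,q0,reg=1e-3,m=.04):
    def res(q):
        P,S=fkg(q,t);return np.r_[(P-p)*10,(S.inv()*T).as_rotvec()*3,reg*(q-q0)]
    f=least_squares(res,np.clip(q0,LO+m,HI-m),bounds=(LO+m*.9,HI-m*.9));P,S=fkg(f.x,t)
    return f.x,np.linalg.norm(P-p)+.1*np.linalg.norm((S.inv()*T).as_rotvec())
E
python3 - <<'E'
from ik import *
rng=np.random.default_rng(0)
for name,y in(('right',-.115),('left',.115)):
  for pitch in(0,15):
    for phi in(-90,-45,0,45,90):
      best=[]
      for k in range(12):
        q0=rng.uniform(LO,HI);q0[0]=rng.uniform(-1,1);q0[4]=rng.uniform(2,4)
        q,e=ik(pm(-.011,y,.09),rot(phi,pitch),q0)
        if e<1e-3:
            pts=fkg(q,t,True)[2];best.append((min(pts[3][2],pts[5][2]),q))
      best.sort(key=lambda b:-b[0]);print(name,pitch,phi,len(best),[(round(b[0],3),b[1].round(2).tolist()) for b in best[:2]])
E
```

```text
right 0 -90 0 []
right 0 -45 0 []
right 0 0 0 []
right 0 45 0 []
right 0 90 0 []
right 15 -90 0 []
right 15 -45 0 []
right 15 0 0 []
right 15 45 0 []
right 15 90 0 []
left 0 -90 0 []
left 0 -45 0 []
left 0 0 0 []
left 0 45 0 []
left 0 90 0 []
left 15 -90 0 []
left 15 -45 0 []
left 15 0 0 []
left 15 45 0 []
left 15 90 0 []
```

```bash
cat >> ik.py <<'E'
def rotp(theta,pitch,flip=1):
    # theta deg: tool body leans to +y for theta>0; pitch: body leans toward robot
    th=np.deg2rad(theta);p=np.deg2rad(pitch)
    u=np.cos(th)*ZW+np.sin(th)*YM            # radial direction to body
    z=np.sin(p)*XM-np.cos(p)*u
    x=flip*np.cross(XM,u)*-1                  # jaw direction, perpendicular to axis and u; flip=1: +y at theta 0
    y=np.cross(z,x);return R.from_matrix(np.stack([x,y,z],1))
def tcp(head,T,back=.008): return head+back*T.apply([0,0,1])
E
python3 - <<'E'
from ik import *
qs=get_state()['qpos'];print('fk check',fkg(qs,t)[0]-get_state()['eef_pos'])
print(rotp(0,0).as_matrix().round(2))
rng=np.random.default_rng(1)
qh=np.array([-.0065,.6,-.015,1.33,.007,1.21,1.457])
for name,y in(('right',-.115),('left',.115)):
  for flip in(1,-1):
   for pitch in(0,20,35,50):
    row=[]
    for th in range(-90,91,15):
      ok=None
      for k in range(8):
        q0=qh+rng.normal(0,.7,7)*(k>0);q0[6]=rng.uniform(-2,2) if k else qh[6]*flip
        q,e=ik(tcp(pm(-.014,y,.09),rotp(th,pitch,flip)),rotp(th,pitch,flip),q0)
        if e<1e-3: ok=q;break
      row.append('%d'%(1 if ok is not None else 0) if ok is None else '[%d:%.1f/%.1f]'%(th,ok[4],ok[6]))
    print(name,flip,pitch,' '.join(row))
E
```

```text
fk check [-1.29687796e-06 -2.61040078e-06 -9.76390614e-07]
[[ 0.1  1.   0. ]
 [ 1.  -0.1  0. ]
 [ 0.   0.  -1. ]]
right 1 0 [-90:-0.7/2.5] [-75:-0.6/2.5] [-60:-0.5/2.4] [-45:-0.4/2.3] [-30:-0.3/2.1] [-15:-0.1/1.9] [0:0.0/1.6] [15:0.3/1.3] [30:0.4/1.1] [45:0.5/0.9] [60:0.7/0.6] [75:0.8/0.5] [90:0.8/0.4]
right 1 20 [-90:-1.0/2.8] [-75:-0.4/2.3] [-60:-0.2/2.1] [-45:-0.0/1.9] [-30:0.1/1.8] [-15:0.1/1.6] [0:1.6/0.1] [15:1.7/-0.1] [30:1.6/-0.1] [45:1.6/-0.1] [60:1.5/-0.2] [75:1.4/-0.1] [90:1.4/-0.1]
right 1 35 [-90:-0.1/2.0] [-75:0.1/1.8] [-60:-0.9/2.8] [-45:2.0/-0.0] [-30:2.2/-0.2] [-15:2.4/-0.5] 0 0 0 0 [60:1.8/-0.4] [75:1.8/-0.4] [90:1.7/-0.4]
right 1 50 [-90:3.7/-1.7] [-75:3.2/-1.1] [-60:3.0/-0.9] 0 0 0 0 0 0 0 0 0 0
right -1 0 [-90:-0.7/-0.5] [-75:-0.7/-0.6] [-60:-0.6/-0.6] [-45:-0.5/-0.8] [-30:-0.4/-0.9] [-15:-0.2/-1.2] [0:-0.0/-1.5] [15:0.2/-1.7] [30:0.3/-1.9] [45:0.3/-2.1] [60:0.4/-2.2] [75:0.6/-2.4] [90:0.7/-2.6]
right -1 20 [-90:-1.1/-0.2] [-75:-1.1/-0.2] [-60:-1.1/-0.2] [-45:-0.2/-1.1] [-30:-0.1/-1.2] [-15:0.0/-1.4] [0:2.4/2.4] [15:2.5/2.2] 0 0 [60:-0.1/-1.7] [75:-0.1/-1.8] [90:
[... 683 characters left out ...]
5:1.2/-0.0] [90:1.2/0.1]
left 1 50 0 0 0 0 0 0 0 0 [30:1.9/-0.8] [45:1.8/-0.6] [60:1.7/-0.5] [75:1.6/-0.3] [90:1.5/-0.2]
left -1 0 [-90:-1.1/-0.3] [-75:-0.7/-0.7] [-60:-0.4/-1.1] [-45:-0.4/-1.2] [-30:-0.4/-1.3] [-15:-0.3/-1.5] [0:-0.1/-1.8] [15:0.1/-2.1] [30:0.2/-2.3] [45:0.4/-2.4] [60:0.4/-2.5] [75:0.5/-2.5] [90:0.6/-2.5]
left -1 20 [-90:-1.2/-0.0] [-75:4.5/0.1] [-60:3.1/1.8] 0 [-30:2.2/2.3] [-15:3.0/1.4] [0:0.7/-2.7] [15:-0.1/-1.9] [30:0.0/-2.1] [45:0.2/-2.3] [60:0.5/-2.5] [75:0.7/-2.7] [90:0.8/-2.7]
left -1 35 [-90:3.5/1.6] 0 0 0 0 0 0 [15:1.8/2.5] 0 [45:-0.2/-1.9] [60:0.0/-2.1] [75:0.2/-2.2] [90:0.9/-2.8]
left -1 50 0 0 0 0 0 0 0 0 [30:1.9/2.5] [45:1.8/2.5] 0 [75:-0.2/-1.8] [90:0.2/-2.1]
```

```bash
cat > gen.py <<'E'
from ik import *
import json
def rows(poses,s=None):
    s=s or get_state();p0=s['eef_pos'];T0=R.from_rotvec(s['eef_rot'])
    out=[[[float(a) for a in (p-p0).round(4)],[float(a) for a in np.rad2deg((T*T0.inv()).as_rotvec()).round(1)]] for p,T in poses]
    print(json.dumps(out))
def line(p,T,n,hold=0,s=None):
    from scipy.spatial.transform import Slerp
    s=s or get_state();p0=s['eef_pos'];T0=R.from_rotvec(s['eef_rot']);sl=Slerp([0,1],R.concatenate([T0,T]))
    P=[(p0+(p-p0)*k/n,sl(k/n)) for k in range(1,n+1)];return P+[P[-1]]*hold
def turnang(T): return np.rad2deg((T*R.from_rotvec(get_state()['eef_rot']).inv()).magnitude())
E
python3 - <<'E'
from gen import *
im,d=get_image('top')
for l,h in(('stain',0),('rinse',0),('vial',0),('buffer',0),('petri',0),('tray',0),('tipbox',0)):
    print(l,[(onplane('top',*x['centre'],h)[:2].round(3).tolist(),round(x['p'],2)) for x in finder.spot_point('top',l)[:3]])
T=rotp(0,8);h=pm(-.014,-.115,.09);print(h,turnang(T));rows(line(tcp(h,T)+[-.02,0,.16],T,int(np.ceil(turnang(T)/8.2))))
E
```

```text
stain [([0.599, -0.362], 0.6), ([0.394, 0.34], 0.5)]
rinse [([0.597, 0.382], 0.81), ([0.706, -0.011], 0.58)]
vial [([0.525, 0.001], 0.67), ([0.643, -0.286], 0.56)]
buffer [([0.7, -0.291], 0.79)]
petri [([0.688, 0.338], 0.88), ([0.404, 0.353], 0.46), ([0.403, -0.33], 0.27)]
tray [([0.399, -0.329], 0.77)]
tipbox [([0.392, 0.341], 0.55)]
[ 0.50192374 -0.11410252  0.09      ] 57.23485668146431
[[[0.0031, -0.0137, -0.0264], [6.8, 4.3, 1.2]], [[0.0062, -0.0275, -0.0528], [13.7, 8.6, 2.4]], [[0.0092, -0.0412, -0.0792], [20.5, 12.9, 3.6]], [[0.0123, -0.0549, -0.1056], [27.4, 17.2, 4.8]], [[0.0154, -0.0687, -0.1321], [34.2, 21.5, 6.0]], [[0.0185, -0.0824, -0.1585], [41.1, 25.8, 7.2]], [[0.0216, -0.0961, -0.1849], [47.9, 30.1, 8.4]]]
```

Request:
drive_tool([
  [[0.0031,-0.0137,-0.0264],[6.8,4.3,1.2]],
  [[0.0062,-0.0275,-0.0528],[13.7,8.6,2.4]],
  [[0.0092,-0.0412,-0.0792],[20.5,12.9,3.6]],
  [[0.0123,-0.0549,-0.1056],[27.4,17.2,4.8]],
  [[0.0154,-0.0687,-0.1321],[34.2,21.5,6.0]],
  [[0.0185,-0.0824,-0.1585],[41.1,25.8,7.2]],
  [[0.0216,-0.0961,-0.1849],[47.9,30.1,8.4]],
  [[0.0216,-0.0961,-0.1849],[47.9,30.1,8.4]],
])

```text
time: 10.9
eef_pos: [0.4811, -0.1115, 0.2424]
eef_rot: [2.211, 2.004, 0.106]
force: [0.7, 0.0, -0.2]
grip_width: 0.997
```

```bash
python3 log.py
python3 - <<'E'
from gen import *
s=get_state();im,d=get_image('wrist');save(im,'w3.png')
for x in finder.spot_point('wrist','plug1_head')[:3]: print(x['centre'],x['p'],won(s,*x['centre'],.088))
print('expected px',wproj(s,pm(-.0124,-.115,.088)),wproj(s,pm(-.0244,-.115,.088)), 'left',wproj(s,pm(-.0124,.115,.088)))
h=pm(-.015,-.115,.088);T=rotp(-42,8);print(turnang(T))
rows(line(tcp(h,T)-.06*T.apply([0,0,1]),T,6,1));
E
```

```text
10.9 [-0.089  0.316  0.327  1.998 -0.108  0.677  1.765] [ 0.481 -0.112  0.242]
[540.5, 187.1] 0.58 [0.52840763 0.11774728 0.088     ]
expected px [332.2510682  178.64473971] [332.31657096 167.16130375] left [538.84047014 185.15797058]
45.37412106239493
[[[0.0015, -0.0043, -0.0195], [7.5, -0.6, 0.3]], [[0.0031, -0.0086, -0.039], [15.1, -1.2, 0.6]], [[0.0046, -0.0129, -0.0585], [22.6, -1.7, 1.0]], [[0.0062, -0.0172, -0.078], [30.1, -2.3, 1.3]], [[0.0077, -0.0216, -0.0975], [37.7, -2.9, 1.6]], [[0.0093, -0.0259, -0.117], [45.2, -3.5, 1.9]], [[0.0093, -0.0259, -0.117], [45.2, -3.5, 1.9]]]
```

View pics/w3.png

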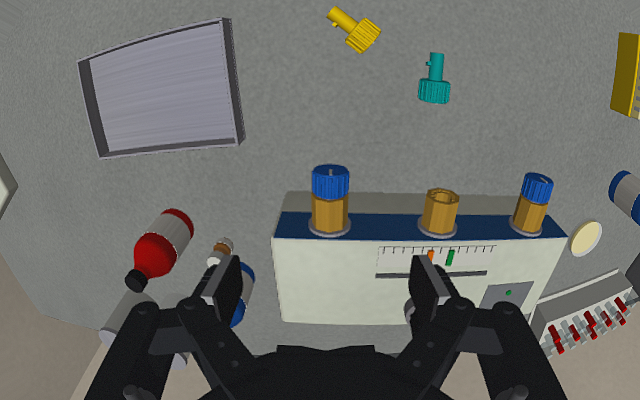

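Request:
drive_tool([
  [[0.0015,-0.0043,-0.0195],[7.5,-0.6,0.3]],
  [[0.0031,-0.0086,-0.039],[15.1,-1.2,0.6]],
  [[0.0046,-0.0129,-0.0585],[22.6,-1.7,1.0]],
  [[0.0062,-0.0172,-0.078],[30.1,-2.3,1.3]],
  [[0.0077,-0.0216,-0.0975],[37.7,-2.9,1.6]],
  [[0.0093,-0.0259,-0.117],[45.2,-3.5,1.9]],
  [[0.0093,-0.0259,-0.117],[45.2,-3.5,1.9]],
], fingers=70)

```text
time: 11.7
eef_pos: [0.4884, -0.1429, 0.1201]
eef_rot: [-1.979, -1.705, -0.869]
force: [-1.1, 0.0, 0.3]
grip_width: 0.699
```

Run:
```python
from gen import *
h=pm(-.0145,-.115,.088);T=rotp(-42,8)
print(get_state()['eef_pos'],get_state()['qpos'].round(2));rows(line(tcp(h,T),T,3,1))
# stroke template from gripped pose: 84 deg over 10 rows
p0=tcp(h,T);out=[]
for k in range(1,11):
    a=-42+8.4*k;Tk=rotp(a,8);pk=tcp(pm(-.0145-.012*8.4*k/360,-.115,.088),Tk)
    out.append([(pk-p0).round(4).tolist(),np.rad2deg((Tk*T.inv()).as_rotvec()).round(1).tolist()])
print('stroke',json.dumps(out))
```

```text
[ 0.48838029 -0.14286734  0.12005552] [ 0.7   0.73 -0.12  1.92 -0.81  0.94  2.67]
[[[0.0049, 0.0113, -0.0126], [-0.1, 0.0, -0.0]], [[0.0098, 0.0227, -0.0253], [-0.1, 0.0, -0.1]], [[0.0147, 0.034, -0.0379], [-0.2, 0.1, -0.1]], [[0.0147, 0.034, -0.0379], [-0.2, 0.1, -0.1]]]
stroke [[[-0.0004, -0.0009, -0.0007], [-8.4, 0.8, -0.0]], [[-0.0007, -0.0019, -0.0013], [-16.7, 1.6, -0.0]], [[-0.0011, -0.0029, -0.0017], [-25.1, 2.4, -0.0]], [[-0.0015, -0.004, -0.0019], [-33.4, 3.3, -0.0]], [[-0.0019, -0.0051, -0.002], [-41.8, 4.1, 0.0]], [[-0.0023, -0.0063, -0.0019], [-50.2, 4.9, -0.0]], [[-0.0027, -0.0074, -0.0017], [-58.5, 5.7, 0.0]], [[-0.0031, -0.0084, -0.0013], [-66.9, 6.5, -0.0]], [[-0.0034, -0.0094, -0.0007], [-75.2, 7.3, -0.0]], [[-0.0038, -0.0103, 0.0], [-83.6, 8.1, 0.0]]]
```

Request:
drive_tool([
  [[0.0049,0.0113,-0.0126],[0,0,0]],
  [[0.0098,0.0227,-0.0253],[0,0,0]],
  [[0.0147,0.034,-0.0379],[0,0,0]],
  [[0.0147,0.034,-0.0379],[0,0,0]],
])

```text
time: 12.1
eef_pos: [0.5061, -0.1008, 0.0905]
eef_rot: [-1.965, -1.727, -0.876]
force: [0.4, -0.1, 0.6]
grip_width: 0.703
```

Request:
drive_tool([
  [[0,0,0],[0,0,0]],
  [[0,0,0],[0,0,0]],
  [[0,0,0],[0,0,0]],
  [[0,0,0],[0,0,0]],
], fingers=0, squeeze=60)

```text
time: 12.5
eef_pos: [0.5044, -0.1124, 0.087]
eef_rot: [-1.991, -1.725, -0.866]
force: [-3.6, -9.0, -7.9]
grip_width: 0.38
```

Request:
drive_tool([
  [[0,0,0],[0,0,0]],
  [[0,0,0],[0,0,0]],
  [[-0.003,-0.008,-0.0085],[0,0,0]],
  [[-0.003,-0.008,-0.0085],[0,0,0]],
  [[-0.003,-0.008,-0.0085],[0,0,0]],
], fingers=70)

```text
time: 13.0
eef_pos: [0.5027, -0.1124, 0.0808]
eef_rot: [-1.971, -1.72, -0.878]
force: [-1.1, 0.3, 0.6]
grip_width: 0.702
```

Run:
```python
from gen import *
s=get_state();h=pm(-.0145,-.115,.088);T=rotp(-42,8)
print(s['eef_pos'],s['qpos'].round(2),s['dq'].round(3));rows(line(tcp(h,T),T,1))
```

```text
[ 0.50273076 -0.11242481  0.08077139] [ 0.67  0.8  -0.17  1.95 -0.88  0.83  2.73] [-0.004 -0.001 -0.009  0.    -0.002  0.001  0.   ]
[[[0.0003, 0.0035, 0.0013], [-0.1, 0.8, -0.6]]]
```

Request:
drive_tool([
  [[0,0.0035,0.001],[0,0.8,-0.6]],
  [[0,0.0035,0.001],[0,0.8,-0.6]],
])

```text
time: 13.2
eef_pos: [0.503, -0.1076, 0.0823]
eef_rot: [-1.981, -1.705, -0.866]
force: [0.1, -0.4, 0.3]
grip_width: 0.697
```

Request:
drive_tool([
  [[0,0,0],[0,0,0]],
  [[0,0,0],[0,0,0]],
  [[0,0,0],[0,0,0]],
  [[0,0,0],[0,0,0]],
  [[0,0,0],[0,0,0]],
], fingers=0, squeeze=60)

```text
time: 13.7
eef_pos: [0.5026, -0.1094, 0.0816]
eef_rot: [-1.984, -1.704, -0.865]
force: [-1.2, -1.8, 0.5]
grip_width: 0.376
```

Well centred; first stroke.

Request:
drive_tool([
  [[-0.0004,-0.0009,-0.0007],[-8.4,0.8,0]],
  [[-0.0007,-0.0019,-0.0013],[-16.7,1.6,0]],
  [[-0.0011,-0.0029,-0.0017],[-25.1,2.4,0]],
  [[-0.0015,-0.004,-0.0019],[-33.4,3.3,0]],
  [[-0.0019,-0.0051,-0.002],[-41.8,4.1,0]],
  [[-0.0023,-0.0063,-0.0019],[-50.2,4.9,0]],
  [[-0.0027,-0.0074,-0.0017],[-58.5,5.7,0]],
  [[-0.0031,-0.0084,-0.0013],[-66.9,6.5,0]],
  [[-0.0034,-0.0094,-0.0007],[-75.2,7.3,0]],
  [[-0.0038,-0.0103,0.0],[-83.6,8.1,0]],
])

```text
time: 14.7
eef_pos: [0.4984, -0.1217, 0.0847]
eef_rot: [1.794, 1.709, -0.594]
force: [0.5, -17.3, -8.1]
grip_width: 0.381
```

Run:
```python
from gen import *
s=get_state();print(s['force'],s['torque'],s['qpos'].round(2))
h=pm(-.0145-.0028,-.115,.088);T=rotp(42,8);rows(line(tcp(h,T),T,1));rows(line(tcp(h,T)-.05*T.apply([0,0,1]),T,1))
```

```text
[  0.50078751 -17.25392058  -8.10306919] [-0.70012304  0.32593638 -0.60500206] [-0.82  1.07  1.06  2.12 -0.39  0.32  1.78]
[[[0.0008, 0.0025, -0.0026], [0.5, 0.2, 0.2]]]
[[[-0.0029, 0.0362, 0.0342], [0.5, 0.2, 0.2]]]
```

Request:
drive_tool([
  [[0,0,0],[0,0,0]],
  [[0,0,0],[0,0,0]],
  [[0,0,0],[0,0,0]],
  [[0,0,0],[0,0,0]],
], fingers=65)

```text
time: 15.1
eef_pos: [0.4994, -0.1189, 0.0821]
eef_rot: [1.801, 1.721, -0.585]
force: [0.2, -0.2, -0.9]
grip_width: 0.649
```

```bash
cat > back.py <<'E'
from gen import *
import sys
y,hx,a0,a1=map(float,sys.argv[1:5]);z=.088
s=get_state();print(s['eef_pos'].round(4),s['qpos'].round(2))
n=int(np.ceil(abs(a1-a0)/8.4))
rows([(tcp(pm(hx,y,z),rotp(a,8)),rotp(a,8)) for a in np.linspace(a0,a1,n+1)[1:]])
E
python3 back.py -.115 -.0173 42 -42
```

```text
[ 0.4994 -0.1189  0.0821] [-0.81  1.06  1.05  2.12 -0.39  0.32  1.79]
[[[-0.0001, 0.0006, -0.0007], [8.1, -0.7, 0.1]], [[0.0, 0.0016, -0.0012], [16.5, -1.5, 0.1]], [[0.0001, 0.0027, -0.0016], [24.8, -2.3, 0.1]], [[0.0002, 0.0038, -0.0019], [33.2, -3.1, 0.1]], [[0.0003, 0.005, -0.002], [41.5, -4.0, 0.1]], [[0.0004, 0.0061, -0.0019], [49.9, -4.8, 0.1]], [[0.0006, 0.0072, -0.0016], [58.3, -5.6, 0.1]], [[0.0007, 0.0083, -0.0012], [66.6, -6.4, 0.1]], [[0.0008, 0.0093, -0.0007], [75.0, -7.2, 0.1]], [[0.0008, 0.0102, 0.0], [83.3, -8.1, 0.1]]]
```

Request:
drive_tool([
  [[0,0.0006,-0.0007],[8.1,-0.7,0.1]],
  [[0.0,0.0016,-0.0012],[16.5,-1.5,0.1]],
  [[0.0001,0.0027,-0.0016],[24.8,-2.3,0.1]],
  [[0.0002,0.0038,-0.0019],[33.2,-3.1,0.1]],
  [[0.0003,0.005,-0.002],[41.5,-4.0,0.1]],
  [[0.0004,0.0061,-0.0019],[49.9,-4.8,0.1]],
  [[0.0006,0.0072,-0.0016],[58.3,-5.6,0.1]],
  [[0.0007,0.0083,-0.0012],[66.6,-6.4,0.1]],
  [[0.0008,0.0093,-0.0007],[75.0,-7.2,0.1]],
  [[0.0008,0.0102,0.0],[83.3,-8.1,0.1]],
])

```text
time: 16.1
eef_pos: [0.5009, -0.1121, 0.0853]
eef_rot: [-1.995, -1.716, -0.866]
force: [0.3, 0.6, -1.0]
grip_width: 0.651
```

```bash
python3 back.py -.115 -.0173 -50 -42
python3 - <<'E'
from h import *
im,_=get_image('side');x=cv2.resize(im[190:260,310:400],None,fx=6,fy=6,interpolation=cv2.INTER_CUBIC)
im,_=get_image('wrist');save(np.hstack([x[:400],im]) ,'c4.png')
E
```

```text
[ 0.5009 -0.1121  0.0853] [ 0.73  0.79 -0.26  1.96 -0.82  0.76  2.65]
[[[-0.0007, 0.0035, -0.0031], [0.8, 0.4, 0.2]]]
```

View pics/c4.png

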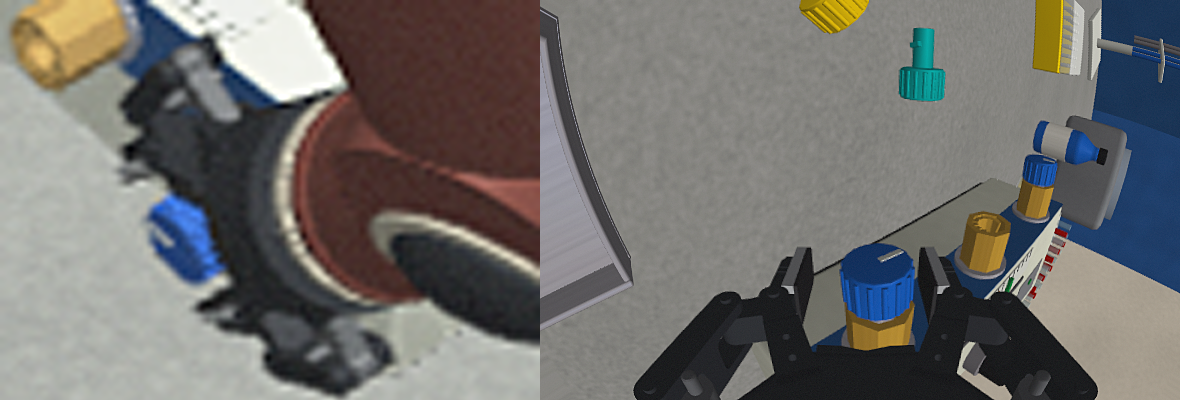

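Request:
drive_tool([
  [[0,0,0],[0,0,0]],
  [[0,0,0],[0,0,0]],
  [[0,0,0],[0,0,0]],
  [[0,0,0],[0,0,0]],
  [[0,0,0],[0,0,0]],
  [[0,0,0],[0,0,0]],
], fingers=0)

```text
time: 16.8
eef_pos: [0.4998, -0.1094, 0.0826]
eef_rot: [-1.995, -1.725, -0.849]
force: [-2.9, -5.5, 2.0]
grip_width: 0.378
```

```bash
python3 back.py -.115 -.0173 -50 -42
```

```text
[ 0.4998 -0.1094  0.0826] [ 0.72  0.79 -0.26  1.96 -0.81  0.76  2.64]
[[[0.0005, 0.0008, -0.0005], [1.3, 0.0, -0.2]]]
```

Request:
drive_tool([
  [[-0.0004,-0.0009,-0.0007],[-8.4,0.8,0]],
  [[-0.0007,-0.0019,-0.0013],[-16.7,1.6,0]],
  [[-0.0011,-0.0029,-0.0017],[-25.1,2.4,0]],
  [[-0.0015,-0.004,-0.0019],[-33.4,3.3,0]],
  [[-0.0019,-0.0051,-0.002],[-41.8,4.1,0]],
  [[-0.0023,-0.0063,-0.0019],[-50.2,4.9,0]],
  [[-0.0027,-0.0074,-0.0017],[-58.5,5.7,0]],
  [[-0.0031,-0.0084,-0.0013],[-66.9,6.5,0]],
  [[-0.0034,-0.0094,-0.0007],[-75.2,7.3,0]],
  [[-0.0038,-0.0103,0.0],[-83.6,8.1,0]],
])

```text
time: 17.8
eef_pos: [0.4955, -0.1196, 0.0864]
eef_rot: [1.789, 1.71, -0.591]
force: [1.2, -18.7, -7.3]
grip_width: 0.373
```

Request:
drive_tool([
  [[0,0,0],[0,0,0]],
  [[0,0,0],[0,0,0]],
  [[0,0,0],[0,0,0]],
  [[0,0,0],[0,0,0]],
], fingers=65)

```text
time: 18.2
eef_pos: [0.4967, -0.1175, 0.0824]
eef_rot: [1.796, 1.723, -0.584]
force: [0.3, 0.1, -0.5]
grip_width: 0.649
```

```bash
python3 back.py -.115 -.0201 42 -42;python3 - <<'E'
from h import *
im,_=get_image('wrist');save(im ,'w5.png')
E
```

```text
[ 0.4967 -0.1175  0.0824] [-0.81  1.04  1.03  2.12 -0.32  0.31  1.72]
[[[-0.0001, -0.0004, -0.001], [8.2, -0.7, -0.2]], [[-0.0, 0.0006, -0.0016], [16.5, -1.5, -0.2]], [[0.0001, 0.0016, -0.002], [24.9, -2.3, -0.1]], [[0.0002, 0.0028, -0.0022], [33.3, -3.1, -0.1]], [[0.0003, 0.0039, -0.0023], [41.6, -3.9, -0.1]], [[0.0004, 0.0051, -0.0022], [50.0, -4.7, -0.1]], [[0.0005, 0.0062, -0.002], [58.4, -5.5, -0.1]], [[0.0006, 0.0073, -0.0016], [66.7, -6.3, -0.1]], [[0.0007, 0.0083, -0.001], [75.1, -7.1, -0.1]], [[0.0008, 0.0092, -0.0003], [83.4, -7.9, -0.1]]]
```

View pics/w5.png

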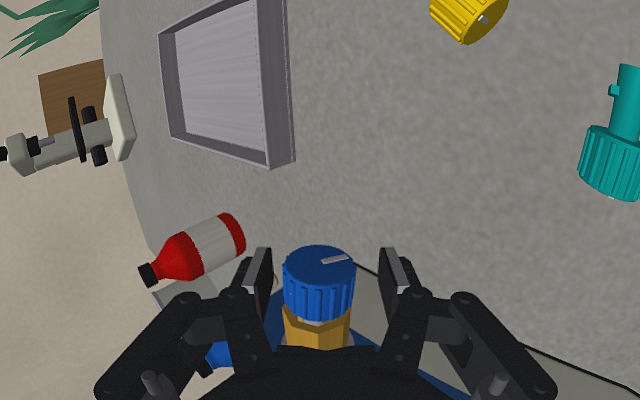

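Request:
drive_tool([
  [[0,-0.0004,-0.001],[8.2,-0.7,-0.2]],
  [[0,0.0006,-0.0016],[16.5,-1.5,-0.2]],
  [[0.0001,0.0016,-0.002],[24.9,-2.3,-0.1]],
  [[0.0002,0.0028,-0.0022],[33.3,-3.1,-0.1]],
  [[0.0003,0.0039,-0.0023],[41.6,-3.9,-0.1]],
  [[0.0004,0.0051,-0.0022],[50.0,-4.7,-0.1]],
  [[0.0005,0.0062,-0.002],[58.4,-5.5,-0.1]],
  [[0.0006,0.0073,-0.0016],[66.7,-6.3,-0.1]],
  [[0.0007,0.0083,-0.001],[75.1,-7.1,-0.1]],
  [[0.0008,0.0092,-0.0003],[83.4,-7.9,-0.1]],
])

```text
time: 19.25
eef_pos: [0.4977, -0.113, 0.0845]
eef_rot: [-2.005, -1.726, -0.848]
force: [-0.7, 0.5, -0.6]
grip_width: 0.649
```

Request:
drive_tool([
  [[0,0,0],[0,0,0]],
  [[0,0,0],[0,0,0]],
  [[0,0,0],[0,0,0]],
  [[0,0,0],[0,0,0]],
  [[0,0,0],[0,0,0]],
  [[0,0,0],[0,0,0]],
], fingers=0)

```text
time: 19.85
eef_pos: [0.4964, -0.1119, 0.0823]
eef_rot: [-2.009, -1.735, -0.831]
force: [-5.2, -7.5, 4.5]
grip_width: 0.375
```

Request:
drive_tool([
  [[-0.0004,-0.0009,-0.0007],[-8.4,0.8,0]],
  [[-0.0007,-0.0019,-0.0013],[-16.7,1.6,0]],
  [[-0.0011,-0.0029,-0.0017],[-25.1,2.4,0]],
  [[-0.0015,-0.004,-0.0019],[-33.4,3.3,0]],
  [[-0.0019,-0.0051,-0.002],[-41.8,4.1,0]],
  [[-0.0023,-0.0063,-0.0019],[-50.2,4.9,0]],
  [[-0.0027,-0.0074,-0.0017],[-58.5,5.7,0]],
  [[-0.0031,-0.0084,-0.0013],[-66.9,6.5,0]],
  [[-0.0034,-0.0094,-0.0007],[-75.2,7.3,0]],
  [[-0.0038,-0.0103,0.0],[-83.6,8.1,0]],
])

```text
time: 20.85
eef_pos: [0.4931, -0.1202, 0.0866]
eef_rot: [1.791, 1.707, -0.591]
force: [-0.3, -13.8, -3.8]
grip_width: 0.372
```

Run:
```python
from gen import *
s=get_state();print(s['force'],s['torque'])
h=pm(-.0229,-.115,.088);T=rotp(42,8);rows(line(tcp(h,T),T,1))
print((-.05*XM).round(4))
```

```text
[ -0.34472388 -13.7679866   -3.84473063] [-0.9231114   0.33955422 -0.86742673]
[[[0.0006, 0.0016, -0.0045], [0.6, 0.5, 0.1]]]
[-0.0498  0.0048 -0.    ]
```

Request:
drive_tool([
  [[0,0.001,-0.001],[0,0,0]],
  [[-0.004,0.0015,-0.001],[0,0,0]],
  [[-0.009,0.002,-0.001],[0,0,0]],
  [[-0.013,0.0025,-0.001],[0,0,0]],
  [[-0.013,0.0025,-0.001],[0,0,0]],
])

```text
time: 21.35
eef_pos: [0.4815, -0.1168, 0.0832]
eef_rot: [1.793, 1.716, -0.585]
force: [2.6, -8.8, 1.3]
grip_width: 0.375
```

Request:
drive_tool([
  [[-0.01,0.001,0],[0,0,0]],
  [[-0.02,0.002,0],[0,0,0]],
  [[-0.03,0.003,0],[0,0,0]],
  [[-0.04,0.004,0],[0,0,0]],
  [[-0.05,0.005,0],[0,0,0]],
  [[-0.05,0.005,0],[0,0,0]],
])

```text
time: 21.95
eef_pos: [0.4278, -0.1122, 0.0803]
eef_rot: [1.797, 1.72, -0.597]
force: [-0.2, 0.2, -1.7]
grip_width: 0.375
```

Run:
```python
from gen import *
s=get_state();print(s['force'])
im,_=get_image('wrist');save(im ,'w6.png')
im,d=get_image('top')
print([(onplane('top',*x['centre'],0)[:2].round(3).tolist(),round(x['p'],2)) for x in finder.spot_point('top','tray')[:3]])
T=rotp(0,8);p=np.array([.42,-.20,.20]);print(turnang(T));rows(line(p,T,7,1))
```

```text
[-0.2320744   0.22772272 -1.68203988]
[([0.397, -0.328], 0.74)]
42.191693933569375
[[[-0.0015, -0.0125, 0.0171], [6.0, -0.6, 0.0]], [[-0.0031, -0.0249, 0.0341], [12.0, -1.2, 0.0]], [[-0.0046, -0.0374, 0.0512], [18.0, -1.8, 0.0]], [[-0.0061, -0.0498, 0.0683], [24.0, -2.4, 0.0]], [[-0.0076, -0.0623, 0.0854], [30.0, -3.0, 0.0]], [[-0.0092, -0.0748, 0.1024], [36.0, -3.6, 0.0]], [[-0.0107, -0.0872, 0.1195], [42.0, -4.1, 0.0]], [[-0.0107, -0.0872, 0.1195], [42.0, -4.1, 0.0]]]
```

View pics/w6.png

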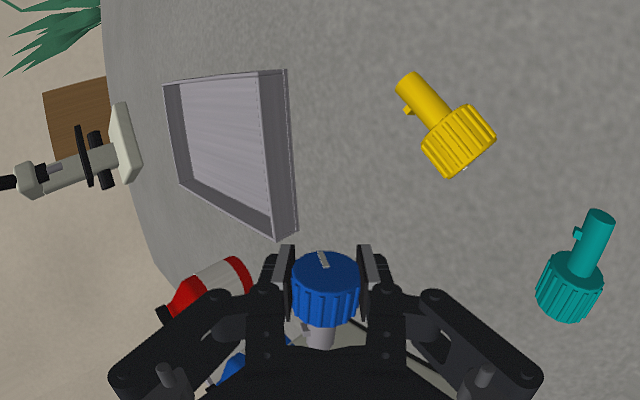

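Request:
drive_tool([
  [[-0.0015,-0.0125,0.0171],[6.0,-0.6,0.0]],
  [[-0.0031,-0.0249,0.0341],[12.0,-1.2,0.0]],
  [[-0.0046,-0.0374,0.0512],[18.0,-1.8,0.0]],
  [[-0.0061,-0.0498,0.0683],[24.0,-2.4,0.0]],
  [[-0.008,-0.08,0.085],[30.0,-3.0,0.0]],
  [[-0.015,-0.12,0.09],[36.0,-3.6,0.0]],
  [[-0.025,-0.16,0.09],[42.0,-4.1,0.0]],
  [[-0.035,-0.2,0.09],[42.0,-4.1,0.0]],
  [[-0.045,-0.255,0.08],[42.0,-4.1,0.0]],
  [[-0.045,-0.255,0.08],[42.0,-4.1,0.0]],
])

```text
time: 23.1
eef_pos: [0.3823, -0.3739, 0.1608]
eef_rot: [2.254, 2.03, 0.137]
force: [-0.0, -0.1, -0.5]
grip_width: 0.377
```

Run:
```python
from gen import *
s=get_state();print(s['eef_pos'],s['grip_width'],s['qpos'].round(2))
im,d=get_image('wrist')
print([(won(s,*x['centre'],0.004)[:2].round(3).tolist(),round(x['p'],2)) for x in finder.spot_point('wrist','tray')[:3]])
T=rotp(0,3);rows(line(np.array([.380,-.365,.022]),T,6,2))
```

```text
[ 0.38225092 -0.37391864  0.16081592] 0.3773491840703675 [ 0.59  0.51  0.27  1.95 -0.38  0.62  2.6 ]
[([0.397, -0.334], 0.92), ([0.83, 0.268], 0.23)]
[[[-0.0002, 0.0019, -0.0231], [0.2, 0.8, 0.1]], [[-0.0003, 0.0039, -0.0462], [0.3, 1.6, 0.3]], [[-0.0005, 0.0058, -0.0692], [0.5, 2.4, 0.4]], [[-0.0007, 0.0077, -0.0923], [0.6, 3.2, 0.5]], [[-0.0009, 0.0097, -0.1154], [0.8, 4.0, 0.6]], [[-0.001, 0.0116, -0.1385], [0.9, 4.8, 0.8]], [[-0.001, 0.0116, -0.1385], [0.9, 4.8, 0.8]], [[-0.001, 0.0116, -0.1385], [0.9, 4.8, 0.8]]]
```

Request:
drive_tool([
  [[0,0.004,-0.04],[0,0,0]],
  [[0,0.008,-0.08],[0,0,0]],
  [[0,0.01,-0.11],[0,0,0]],
  [[0,0.01,-0.13],[0,0,0]],
  [[0,0.01,-0.137],[0,0,0]],
  [[0,0.01,-0.137],[0,0,0]],
  [[0,0.01,-0.137],[0,0,0]],
])

```text
time: 23.9
eef_pos: [0.3854, -0.3586, 0.0243]
eef_rot: [2.248, 2.039, 0.14]
force: [0.3, -0.4, -0.9]
grip_width: 0.371
```

Request:
drive_tool([
  [[0,0,0],[0,0,0]],
  [[0,0,0],[0,0,0]],
  [[0,0,0],[0,0,0]],
  [[0,0,0.005],[0,0,0]],
  [[0,0,0.04],[0,0,0]],
  [[0,0,0.08],[0,0,0]],
  [[0,0,0.13],[0,0,0]],
  [[0,0,0.18],[0,0,0]],
  [[0,0,0.2],[0,0,0]],
  [[0,0,0.2],[0,0,0]],
], fingers=70)

```text
time: 24.9
eef_pos: [0.3864, -0.3595, 0.2278]
eef_rot: [2.242, 2.035, 0.142]
force: [-0.1, -0.5, 0.1]
grip_width: 0.702
```

Run:
```python
from gen import *
s=get_state();print(s['eef_pos'],s['qpos'].round(2))
im,d=get_image('wrist');save(im,'w7.png')
print([(won(s,*x['centre'],0.004)[:2].round(3).tolist(),round(x['p'],2)) for x in finder.spot_point('wrist','tray')[:2]])
print([(won(s,*x['centre'],0.02)[:2].round(3).tolist(),round(x['p'],2)) for x in finder.spot_point('wrist','plug1_head')[:4]])
T=rotp(0,8);h=pm(-.0145,.115,.088);p=tcp(h,T)+[-.02,0,.16];print(p,turnang(T));P=line(p,T,14);rows(P)
```

```text
[ 0.38640372 -0.35946976  0.22778599] [ 0.51  0.41  0.35  1.9  -0.33  0.77  2.53]
[([0.4, -0.333], 0.89), ([0.771, 0.145], 0.47)]
[([0.59, 0.241], 0.69)]
[0.50481849 0.11475596 0.24007786] 0.23980435856674093
[[[0.0086, 0.0337, 0.0013], [-0.0, -0.0, 0.0]], [[0.0172, 0.0674, 0.0025], [-0.0, -0.0, 0.0]], [[0.0258, 0.1011, 0.0038], [-0.0, -0.0, 0.0]], [[0.0344, 0.1348, 0.005], [-0.0, -0.1, 0.0]], [[0.043, 0.1685, 0.0063], [-0.0, -0.1, 0.0]], [[0.0516, 0.2022, 0.0075], [-0.0, -0.1, 0.0]], [[0.0602, 0.2359, 0.0088], [-0.1, -0.1, 0.0]], [[0.0688, 0.2696, 0.01], [-0.1, -0.1, 0.0]], [[0.0774, 0.3033, 0.0113], [-0.1, -0.1, 0.0]], [[0.086, 0.337, 0.0125], [-0.1, -0.2, 0.0]], [[0.0946, 0.3707, 0.0138], [-0.1, -0.2, 0.0]], [[0.1032, 0.4044, 0.015], [-0.1, -0.2, 0.0]], [[0.1118, 0.4381, 0.0163], [-0.1, -0.2, 0.0]], [[0.1204, 0.4718, 0.0175], [-0.1, -0.2, 0.0]]]
```

View pics/w7.png

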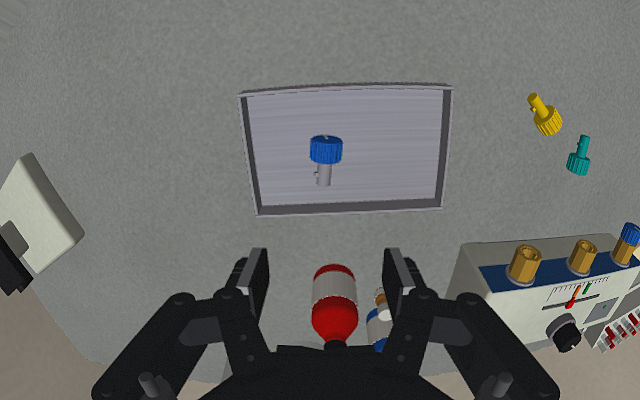

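Request:
drive_tool([
  [[0.012,0.048,0.002],[0,0,0]],
  [[0.024,0.095,0.004],[0,0,0]],
  [[0.036,0.142,0.006],[0,0,0]],
  [[0.048,0.19,0.008],[0,0,0]],
  [[0.06,0.237,0.01],[0,0,0]],
  [[0.072,0.284,0.012],[0,0,0]],
  [[0.084,0.33,0.014],[0,0,0]],
  [[0.096,0.378,0.016],[0,0,0]],
  [[0.108,0.425,0.016],[0,0,0]],
  [[0.119,0.472,0.0165],[0,0,0]],
])

```text
time: 26.05
eef_pos: [0.5031, 0.1158, 0.2381]
eef_rot: [2.25, 2.041, 0.135]
force: [0.4, 0.2, 0.3]
grip_width: 0.7
```

Request:
drive_tool([
  [[0,0,0],[0,0,0]],
  [[0,0,0],[0,0,0]],
  [[0,0,0],[0,0,0]],
])

```text
time: 26.35
eef_pos: [0.5031, 0.1122, 0.2387]
eef_rot: [2.252, 2.038, 0.135]
force: [0.6, 0.0, 0.2]
grip_width: 0.697
```

Run:
```python
from gen import *
s=get_state();im,d=get_image('wrist');print(s['eef_pos'],s['qpos'].round(2))
for x in finder.spot_point('wrist','plug1_head')[:3]: print(x['centre'],x['p'],won(s,*x['centre'],.088),man if 0 else '')
print('exp',wproj(s,pm(-.0124,.115,.088)),pm(-.0124,.115,.088))
h=pm(-.0145,.115,.088);T=rotp(-42,8);print(turnang(T))
rows(line(tcp(h,T)-.05*T.apply([0,0,1]),T,6,2))
```

```text
[0.50309356 0.11219924 0.23870073] [-0.56  0.37  0.37  1.92 -0.13  0.75  1.34]
[327.5, 184.7] 0.61 [0.52589241 0.11249243 0.088     ] 
exp [329.75045874 184.41202701] [0.52580047 0.11466037 0.088     ]
42.07083605756403
[[[0.0019, -0.004, -0.0201], [7.0, -0.7, 0.0]], [[0.0039, -0.008, -0.0402], [13.9, -1.5, 0.0]], [[0.0058, -0.012, -0.0603], [20.9, -2.2, 0.1]], [[0.0078, -0.0161, -0.0803], [27.9, -2.9, 0.1]], [[0.0097, -0.0201, -0.1004], [34.9, -3.6, 0.1]], [[0.0117, -0.0241, -0.1205], [41.8, -4.4, 0.1]], [[0.0117, -0.0241, -0.1205], [41.8, -4.4, 0.1]], [[0.0117, -0.0241, -0.1205], [41.8, -4.4, 0.1]]]
```

Request:
drive_tool([
  [[0.0019,-0.004,-0.0201],[7.0,-0.7,0.0]],
  [[0.0039,-0.008,-0.0402],[13.9,-1.5,0.0]],
  [[0.0058,-0.012,-0.0603],[20.9,-2.2,0.1]],
  [[0.0078,-0.0161,-0.0803],[27.9,-2.9,0.1]],
  [[0.0097,-0.0201,-0.1004],[34.9,-3.6,0.1]],
  [[0.0117,-0.0241,-0.1205],[41.8,-4.4,0.1]],
  [[0.0117,-0.0241,-0.1205],[41.8,-4.4,0.1]],
  [[0.0117,-0.0241,-0.1205],[41.8,-4.4,0.1]],
  [[0.0117,-0.0241,-0.1205],[41.8,-4.4,0.1]],
])

```text
time: 27.35
eef_pos: [0.5158, 0.0907, 0.1208]
eef_rot: [-1.981, -1.711, -0.871]
force: [0.1, 0.8, 0.4]
grip_width: 0.698
```

Run:
```python
from gen import *
h=pm(-.0145,.114,.088);T=rotp(-42,8)
s=get_state();print(s['eef_pos'],s['force'],s['dq'].round(3));rows(line(tcp(h,T),T,3,1))
```

```text
[0.51582655 0.09069096 0.1207522 ] [0.05978109 0.82472398 0.4330622 ] [-0.046 -0.039 -0.01  -0.004 -0.005 -0.002  0.011]
[[[0.0031, 0.0094, -0.0129], [0.0, 0.1, -0.0]], [[0.0063, 0.0189, -0.0258], [0.0, 0.2, -0.1]], [[0.0094, 0.0283, -0.0386], [0.1, 0.3, -0.1]], [[0.0094, 0.0283, -0.0386], [0.1, 0.3, -0.1]]]
```

Request:
drive_tool([
  [[0.0031,0.0094,-0.0129],[0,0,0]],
  [[0.0063,0.0189,-0.0258],[0,0,0]],
  [[0.0094,0.0283,-0.0386],[0,0,0]],
  [[0.0094,0.0283,-0.0386],[0,0,0]],
  [[0.0094,0.0283,-0.0386],[0,0,0]],
  [[0.0094,0.0283,-0.0386],[0,0,0]],
])

```text
time: 27.95
eef_pos: [0.5255, 0.1187, 0.0823]
eef_rot: [-1.981, -1.712, -0.872]
force: [0.3, 0.2, -0.6]
grip_width: 0.698
```

```bash
python3 back.py .114 -.0145 -50 -42
python3 - <<'E'
from h import *
im,_=get_image('wrist');save(im ,'w8.png')
E
```

```text
[0.5255 0.1187 0.0823] [ 0.46  0.81 -0.53  2.12 -1.27  0.36  2.75]
[[[-0.0002, 0.0003, -0.0002], [0.1, 0.4, -0.1]]]
```

View pics/w8.png

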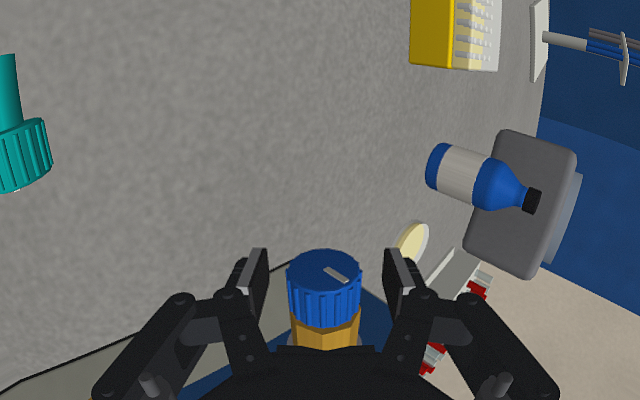

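Request:
drive_tool([
  [[0,0,0],[0,0,0]],
  [[0,0,0],[0,0,0]],
  [[0,0,0],[0,0,0]],
  [[0,0,0],[0,0,0]],
  [[0,0,0],[0,0,0]],
], fingers=0)

```text
time: 28.5
eef_pos: [0.5252, 0.1181, 0.0815]
eef_rot: [-1.982, -1.707, -0.872]
force: [-2.6, -2.6, 6.3]
grip_width: 0.379
```

Request:
drive_tool([
  [[-0.0004,-0.0009,-0.0007],[-8.4,0.8,0]],
  [[-0.0007,-0.0019,-0.0013],[-16.7,1.6,0]],
  [[-0.0011,-0.0029,-0.0017],[-25.1,2.4,0]],
  [[-0.0015,-0.004,-0.0019],[-33.4,3.3,0]],
  [[-0.0019,-0.0051,-0.002],[-41.8,4.1,0]],
  [[-0.0023,-0.0063,-0.0019],[-50.2,4.9,0]],
  [[-0.0027,-0.0074,-0.0017],[-58.5,5.7,0]],
  [[-0.0031,-0.0084,-0.0013],[-66.9,6.5,0]],
  [[-0.0034,-0.0094,-0.0007],[-75.2,7.3,0]],
  [[-0.0038,-0.0103,0.0],[-83.6,8.1,0]],
])

```text
time: 29.5
eef_pos: [0.5211, 0.1046, 0.0835]
eef_rot: [1.838, 1.749, -0.533]
force: [1.0, -7.9, -0.4]
grip_width: 0.378
```

Request:
drive_tool([
  [[0,0,0],[0,0,0]],
  [[0,0,0],[0,0,0]],
  [[0,0,0],[0,0,0]],
  [[0,0,0],[0,0,0]],
], fingers=65)

```text
time: 29.9
eef_pos: [0.5216, 0.1077, 0.0817]
eef_rot: [1.847, 1.761, -0.521]
force: [-0.5, -0.3, -0.8]
grip_width: 0.652
```

```bash
python3 back.py .114 -.0173 42 -42;python3 -c "
from h import *
im,_=get_image('wrist');save(im,'w9.png')"
```

```text
[0.5216 0.1077 0.0817] [-1.12  1.07  1.01  1.86 -0.28  0.75  1.38]
[[[-0.0001, 0.002, -0.0003], [3.9, -0.3, -0.1]], [[0.0, 0.003, -0.0009], [12.3, -1.1, -0.1]], [[0.0001, 0.004, -0.0013], [20.7, -1.9, -0.1]], [[0.0002, 0.0052, -0.0015], [29.0, -2.7, -0.1]], [[0.0003, 0.0063, -0.0016], [37.4, -3.5, -0.1]], [[0.0004, 0.0075, -0.0015], [45.7, -4.3, -0.1]], [[0.0006, 0.0086, -0.0013], [54.1, -5.1, -0.1]], [[0.0007, 0.0097, -0.0009], [62.5, -5.9, -0.1]], [[0.0008, 0.0107, -0.0003], [70.8, -6.8, -0.1]], [[0.0008, 0.0116, 0.0004], [79.2, -7.6, -0.1]]]
```

Request:
drive_tool([
  [[0,0.002,-0.0003],[3.9,-0.3,-0.1]],
  [[0.0,0.003,-0.0009],[12.3,-1.1,-0.1]],
  [[0.0001,0.004,-0.0013],[20.7,-1.9,-0.1]],
  [[0.0002,0.0052,-0.0015],[29.0,-2.7,-0.1]],
  [[0.0003,0.0063,-0.0016],[37.4,-3.5,-0.1]],
  [[0.0004,0.0075,-0.0015],[45.7,-4.3,-0.1]],
  [[0.0006,0.0086,-0.0013],[54.1,-5.1,-0.1]],
  [[0.0007,0.0097,-0.0009],[62.5,-5.9,-0.1]],
  [[0.0008,0.0107,-0.0003],[70.8,-6.8,-0.1]],
  [[0.0008,0.0116,0.0004],[79.2,-7.6,-0.1]],
])

```text
time: 30.95
eef_pos: [0.5234, 0.1185, 0.084]
eef_rot: [-2.051, -1.782, -0.786]
force: [-0.5, 1.0, -2.3]
grip_width: 0.651
```

Request:
drive_tool([
  [[0,0,0],[0,0,0]],
  [[0,0,0],[0,0,0]],
])

```text
time: 31.15
eef_pos: [0.5228, 0.1156, 0.0811]
eef_rot: [-2.06, -1.776, -0.776]
force: [0.2, 0.0, 0.5]
grip_width: 0.65
```

```bash
python3 back.py .114 -.0173 -50 -42;python3 -c "
from h import *
im,_=get_image('wrist');save(im,'w10.png')"
```

```text
[0.5228 0.1156 0.0811] [ 0.39  0.76 -0.49  2.12 -1.15  0.3   2.58]
[[[-0.0003, 0.0037, 0.001], [6.3, -0.7, 0.3]]]
```

View pics/w10.png

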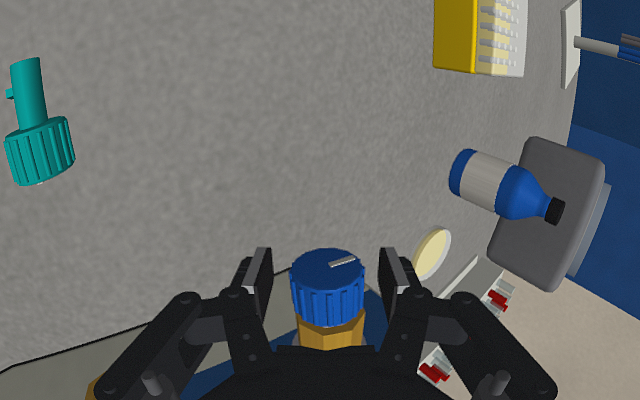

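Request:
drive_tool([
  [[0,0.003,0.001],[6,-0.6,0.2]],
  [[0,0.003,0.001],[6,-0.6,0.2]],
])

```text
time: 31.4
eef_pos: [0.5217, 0.1222, 0.0803]
eef_rot: [-1.982, -1.713, -0.856]
force: [0.7, -0.8, -0.2]
grip_width: 0.654
```

Request:
drive_tool([
  [[0,0,0],[0,0,0]],
  [[0,0,0],[0,0,0]],
  [[0,0,0],[0,0,0]],
  [[0,0,0],[0,0,0]],
  [[0,0,0],[0,0,0]],
], fingers=0)

```text
time: 31.9
eef_pos: [0.5208, 0.1224, 0.0808]
eef_rot: [-1.982, -1.717, -0.855]
force: [-2.6, -4.2, -2.0]
grip_width: 0.379
```

Request:
drive_tool([
  [[-0.0004,-0.0009,-0.0007],[-8.4,0.8,0]],
  [[-0.0007,-0.0019,-0.0013],[-16.7,1.6,0]],
  [[-0.0011,-0.0029,-0.0017],[-25.1,2.4,0]],
  [[-0.0015,-0.004,-0.0019],[-33.4,3.3,0]],
  [[-0.0019,-0.0051,-0.002],[-41.8,4.1,0]],
  [[-0.0023,-0.0063,-0.0019],[-50.2,4.9,0]],
  [[-0.0027,-0.0074,-0.0017],[-58.5,5.7,0]],
  [[-0.0031,-0.0084,-0.0013],[-66.9,6.5,0]],
  [[-0.0034,-0.0094,-0.0007],[-75.2,7.3,0]],
  [[-0.0038,-0.0103,0.0],[-83.6,8.1,0]],
])

```text
time: 32.9
eef_pos: [0.5153, 0.1087, 0.0854]
eef_rot: [1.85, 1.757, -0.535]
force: [2.9, -18.1, -7.5]
grip_width: 0.374
```

Request:
drive_tool([
  [[0,0,0],[0,0,0]],
  [[0,0,0],[0,0,0]],
  [[0,0,0],[0,0,0]],
  [[0,0,0],[0,0,0]],
], fingers=65)

```text
time: 33.3
eef_pos: [0.5183, 0.1141, 0.0824]
eef_rot: [1.856, 1.772, -0.516]
force: [0.3, -0.6, 0.2]
grip_width: 0.647
```

```bash
python3 back.py .114 -.0200 42 -42
```

```text
[0.5183 0.1141 0.0824] [-1.12  1.05  0.99  1.85 -0.26  0.75  1.36]
[[[0.0005, -0.0042, -0.001], [3.2, -0.6, -0.2]], [[0.0006, -0.0032, -0.0015], [11.6, -1.4, -0.2]], [[0.0007, -0.0021, -0.002], [19.9, -2.2, -0.2]], [[0.0008, -0.0009, -0.0022], [28.3, -3.0, -0.2]], [[0.001, 0.0002, -0.0023], [36.7, -3.8, -0.2]], [[0.0011, 0.0014, -0.0022], [45.0, -4.6, -0.3]], [[0.0012, 0.0025, -0.002], [53.4, -5.4, -0.3]], [[0.0013, 0.0036, -0.0015], [61.8, -6.2, -0.3]], [[0.0014, 0.0046, -0.001], [70.1, -7.0, -0.3]], [[0.0015, 0.0055, -0.0003], [78.5, -7.8, -0.3]]]
```

Request:
drive_tool([
  [[0.0005,-0.003,-0.001],[3.2,-0.6,-0.2]],
  [[0.0006,-0.0032,-0.0015],[11.6,-1.4,-0.2]],
  [[0.0007,-0.0021,-0.002],[19.9,-2.2,-0.2]],
  [[0.0008,-0.0009,-0.0022],[28.3,-3.0,-0.2]],
  [[0.001,0.0002,-0.0023],[36.7,-3.8,-0.2]],
  [[0.0011,0.0014,-0.0022],[45.0,-4.6,-0.3]],
  [[0.0012,0.0025,-0.002],[53.4,-5.4,-0.3]],
  [[0.0013,0.0036,-0.0015],[61.8,-6.2,-0.3]],
  [[0.0014,0.0046,-0.001],[70.1,-7.0,-0.3]],
  [[0.0015,0.0055,-0.0003],[78.5,-7.8,-0.3]],
])

```text
time: 34.3
eef_pos: [0.521, 0.1175, 0.0841]
eef_rot: [-2.057, -1.789, -0.772]
force: [-0.6, 0.6, -1.3]
grip_width: 0.65
```

Request:
drive_tool([
  [[0,0,0],[0,0,0]],
  [[0,0,0],[0,0,0]],
])

```text
time: 34.5
eef_pos: [0.5203, 0.1148, 0.0812]
eef_rot: [-2.066, -1.783, -0.762]
force: [-0.5, 0.4, 0.7]
grip_width: 0.649
```

```bash
python3 back.py .114 -.0200 -50 -42
```

```text
[0.5203 0.1148 0.0812] [ 0.4   0.76 -0.52  2.13 -1.08  0.28  2.51]
[[[-0.0005, 0.0047, 0.0009], [6.9, -1.0, 0.2]]]
```

Request:
drive_tool([
  [[-0.0005,0.003,0.001],[7,-1,0.2]],
  [[-0.0005,0.003,0.001],[7,-1,0.2]],
])

```text
time: 34.7
eef_pos: [0.5187, 0.1189, 0.0791]
eef_rot: [-1.982, -1.706, -0.861]
force: [0.8, -1.6, -0.7]
grip_width: 0.65
```

Request:
drive_tool([
  [[0,0,0],[0,0,0]],
  [[0,0,0],[0,0,0]],
  [[0,0,0],[0,0,0]],
  [[0,0,0],[0,0,0]],
  [[0,0,0],[0,0,0]],
], fingers=0)

```text
time: 35.2
eef_pos: [0.518, 0.1217, 0.0816]
eef_rot: [-1.975, -1.713, -0.863]
force: [-2.0, -2.6, -2.6]
grip_width: 0.375
```

Request:
drive_tool([
  [[-0.0004,-0.0009,-0.0007],[-8.4,0.8,0]],
  [[-0.0007,-0.0019,-0.0013],[-16.7,1.6,0]],
  [[-0.0011,-0.0029,-0.0017],[-25.1,2.4,0]],
  [[-0.0015,-0.004,-0.0019],[-33.4,3.3,0]],
  [[-0.0019,-0.0051,-0.002],[-41.8,4.1,0]],
  [[-0.0023,-0.0063,-0.0019],[-50.2,4.9,0]],
  [[-0.0027,-0.0074,-0.0017],[-58.5,5.7,0]],
  [[-0.0031,-0.0084,-0.0013],[-66.9,6.5,0]],
  [[-0.0034,-0.0094,-0.0007],[-75.2,7.3,0]],
  [[-0.0038,-0.0103,0.0],[-83.6,8.1,0]],
])

```text
time: 36.2
eef_pos: [0.5107, 0.1063, 0.0844]
eef_rot: [1.872, 1.769, -0.516]
force: [-1.8, -13.1, -0.9]
grip_width: 0.375
```

```bash
python3 back.py .114 -.0232 42 52
```

```text
[0.5107 0.1063 0.0844] [-1.11  1.03  0.98  1.88 -0.26  0.74  1.36]
[[[0.0048, 0.0025, -0.0018], [-10.6, 0.6, 0.5]], [[0.0047, 0.002, -0.0013], [-15.6, 1.1, 0.5]]]
```

Request:
drive_tool([
  [[-0.001,0.0015,-0.001],[-6,0.6,0]],
  [[-0.002,0.002,-0.001],[-12,1.1,0]],
  [[-0.006,0.003,-0.001],[-12,1.1,0]],
  [[-0.012,0.004,-0.001],[-12,1.1,0]],
  [[-0.014,0.004,-0.001],[-12,1.1,0]],
])

```text
time: 36.7
eef_pos: [0.5, 0.1116, 0.0825]
eef_rot: [1.726, 1.665, -0.683]
force: [5.0, -11.9, 1.3]
grip_width: 0.376
```

Request:
drive_tool([
  [[-0.01,0.001,0],[0,0,0]],
  [[-0.02,0.002,0],[0,0,0]],
  [[-0.03,0.003,0],[0,0,0]],
  [[-0.04,0.004,0],[0,0,0]],
  [[-0.05,0.005,0],[0,0,0]],
  [[-0.05,0.005,0],[0,0,0]],
])

```text
time: 37.3
eef_pos: [0.4492, 0.1207, 0.08]
eef_rot: [1.726, 1.675, -0.678]
force: [0.4, -0.5, -0.7]
grip_width: 0.373
```

Run:
```python
from gen import *
s=get_state();print(s['force'],s['grip_width'])
im,_=get_image('wrist');save(im ,'w11.png')
T=rotp(0,8);p=np.array([.42,.0,.21]);print(turnang(T));rows(line(p,T,7,1))
```

```text
[ 0.42533012 -0.49122533 -0.73812349] 0.3733816539621758
47.63552168789087
[[[-0.0043, -0.0172, 0.0185], [6.8, -0.7, -0.0]], [[-0.0087, -0.0344, 0.037], [13.5, -1.4, -0.1]], [[-0.013, -0.0516, 0.0556], [20.3, -2.1, -0.1]], [[-0.0173, -0.0688, 0.0741], [27.1, -2.8, -0.1]], [[-0.0217, -0.086, 0.0926], [33.8, -3.5, -0.2]], [[-0.026, -0.1033, 0.1111], [40.6, -4.2, -0.2]], [[-0.0304, -0.1205, 0.1297], [47.4, -4.9, -0.3]], [[-0.0304, -0.1205, 0.1297], [47.4, -4.9, -0.3]]]
```

View pics/w11.png

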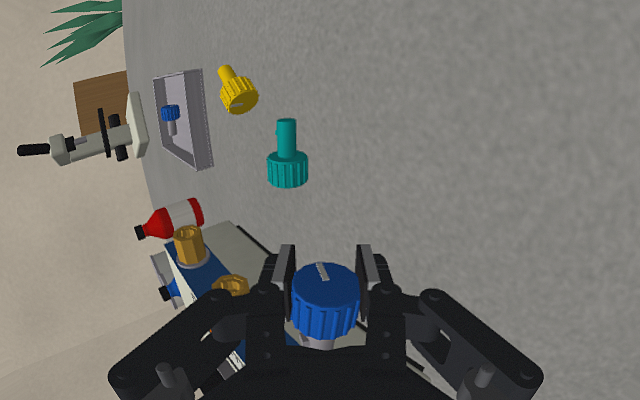

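Request:
drive_tool([
  [[-0.0043,-0.0172,0.0185],[6.8,-0.7,0]],
  [[-0.0087,-0.0344,0.037],[13.5,-1.4,0]],
  [[-0.013,-0.0516,0.0556],[20.3,-2.1,0]],
  [[-0.0173,-0.0688,0.0741],[27.1,-2.8,0]],
  [[-0.0217,-0.086,0.0926],[33.8,-3.5,0]],
  [[-0.026,-0.12,0.1111],[40.6,-4.2,0]],
  [[-0.0304,-0.165,0.1297],[47.4,-4.9,0]],
  [[-0.04,-0.21,0.1297],[47.4,-4.9,0]],
  [[-0.05,-0.255,0.1297],[47.4,-4.9,0]],
  [[-0.06,-0.3,0.1297],[47.4,-4.9,0]],
])

```text
time: 38.35
eef_pos: [0.39, -0.1835, 0.2113]
eef_rot: [2.245, 2.037, 0.146]
force: [1.7, -0.0, -1.0]
grip_width: 0.371
```

Request:
drive_tool([
  [[0,-0.045,0],[0,0,0]],
  [[0,-0.09,0],[0,0,0]],
  [[0,-0.1,0],[0,0,0]],
  [[0,-0.1,0],[0,0,0]],
  [[0,-0.1,0],[0,0,0]],
])

```text
time: 38.85
eef_pos: [0.3906, -0.2791, 0.2099]
eef_rot: [2.246, 2.043, 0.145]
force: [1.2, 1.4, -0.5]
grip_width: 0.366
```

Run:
```python
from gen import *
s=get_state();print(s['eef_pos'],s['grip_width'])
im,d=get_image('wrist')
print([(won(s,*x['centre'],0.004)[:2].round(3).tolist(),round(x['p'],2)) for x in finder.spot_point('wrist','tray')[:2]])
print([(won(s,*x['centre'],0.021)[:2].round(3).tolist(),round(x['p'],2)) for x in finder.spot_point('wrist','plug1_head')[:4]])
im,d=get_image('top')
print([(onplane('top',*x['centre'],0)[:2].round(3).tolist(),round(x['p'],2)) for x in finder.spot_point('top','tray')[:3]])
T=rotp(0,8);rows(line(np.array([.385,-.275,.10]),T,4))
```

```text
[ 0.39061327 -0.27910582  0.20989096] 0.3659748179433768
[([0.395, -0.334], 0.86)]
[([0.6, -0.298], 0.96)]
[([0.403, -0.33], 0.59)]
[[[-0.0016, 0.0009, -0.0276], [-0.0, 0.0, -0.1]], [[-0.0032, 0.0019, -0.0551], [-0.0, 0.0, -0.1]], [[-0.0048, 0.0028, -0.0827], [-0.0, 0.1, -0.2]], [[-0.0064, 0.0038, -0.1103], [-0.0, 0.1, -0.3]]]
```

Request:
drive_tool([
  [[-0.004,0,-0.04],[0,0,0]],
  [[-0.006,0,-0.08],[0,0,0]],
  [[-0.006,0,-0.12],[0,0,0]],
  [[-0.006,0,-0.15],[0,0,0]],
  [[-0.006,0,-0.175],[0,0,0]],
  [[-0.006,0,-0.187],[0,0,0]],
  [[-0.006,0,-0.187],[0,0,0]],
])

```text
time: 39.8
eef_pos: [0.3844, -0.2796, 0.0219]
eef_rot: [2.247, 2.043, 0.145]
force: [-0.1, 0.4, 0.1]
grip_width: 0.372
```

Request:
drive_tool([
  [[0,0,0],[0,0,0]],
  [[0,0,0],[0,0,0]],
  [[0,0,0],[0,0,0]],
  [[0,0,0.005],[0,0,0]],
  [[0,0,0.04],[0,0,0]],
  [[0,0,0.08],[0,0,0]],
  [[0,0,0.13],[0,0,0]],
  [[0,0,0.18],[0,0,0]],
  [[0,0,0.22],[0,0,0]],
  [[0,0,0.22],[0,0,0]],
], fingers=58)

```text
time: 40.8
eef_pos: [0.3874, -0.2827, 0.2495]
eef_rot: [2.234, 2.033, 0.15]
force: [-0.3, 0.2, -0.5]
grip_width: 0.575
```

Run:
```python
from gen import *
s=get_state();print(s['eef_pos'],s['qpos'].round(2))
im,d=get_image('wrist');save(im,'w12.png')
T=rotp(0,0);p=np.array([.66,-.017,.27]);print(turnang(T));rows(line(p,T,10))
```

```text
[ 0.38737801 -0.28266201  0.24950766] [ 0.2   0.32  0.57  2.   -0.37  0.77  2.47]
8.510704524677115
[[[0.0274, 0.0264, 0.0023], [0.1, 0.8, -0.0]], [[0.0548, 0.0528, 0.0047], [0.2, 1.7, -0.0]], [[0.0821, 0.0792, 0.007], [0.3, 2.5, -0.1]], [[0.1095, 0.1056, 0.0094], [0.4, 3.4, -0.1]], [[0.1369, 0.132, 0.0117], [0.5, 4.2, -0.1]], [[0.1643, 0.1584, 0.014], [0.6, 5.1, -0.1]], [[0.1917, 0.1848, 0.0164], [0.7, 5.9, -0.1]], [[0.219, 0.2112, 0.0187], [0.8, 6.8, -0.1]], [[0.2464, 0.2376, 0.021], [0.9, 7.6, -0.2]], [[0.2738, 0.264, 0.0234], [1.0, 8.5, -0.2]]]
```

View pics/w12.png

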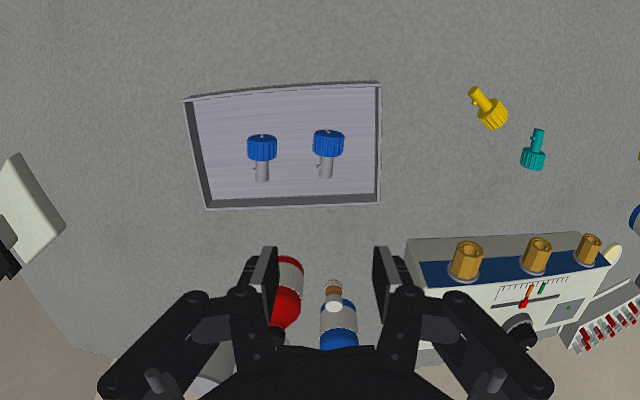

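```bash
cat > dial.py <<'E'
from gen import *
def yaw(a):
    c,s_=np.cos(np.deg2rad(a)),np.sin(np.deg2rad(a));return R.from_matrix(np.array([[c,s_,0],[s_,-c,0],[0,0,-1.]]))
E
python3 - <<'E'
from dial import *
T=yaw(-30);p=np.array([.6635,-.0173,.25]);print(turnang(T));rows(line(p,T,15))
E
```

```text
114.82169795693257
[[[0.0185, 0.0176, 0.0002], [0.6, 0.3, -7.6]], [[0.037, 0.0352, 0.0005], [1.2, 0.6, -15.3]], [[0.0555, 0.0527, 0.0007], [1.8, 0.9, -22.9]], [[0.0739, 0.0703, 0.0009], [2.4, 1.2, -30.5]], [[0.0924, 0.0879, 0.0011], [3.0, 1.5, -38.1]], [[0.1109, 0.1055, 0.0014], [3.6, 1.8, -45.8]], [[0.1294, 0.1231, 0.0016], [4.2, 2.1, -53.4]], [[0.1479, 0.1407, 0.0018], [4.8, 2.4, -61.0]], [[0.1664, 0.1582, 0.002], [5.4, 2.7, -68.6]], [[0.1849, 0.1758, 0.0023], [6.0, 3.0, -76.3]], [[0.2034, 0.1934, 0.0025], [6.7, 3.3, -83.9]], [[0.2218, 0.211, 0.0027], [7.3, 3.6, -91.5]], [[0.2403, 0.2286, 0.0029], [7.9, 3.9, -99.1]], [[0.2588, 0.2462, 0.0032], [8.5, 4.2, -106.8]], [[0.2773, 0.2637, 0.0034], [9.1, 4.5, -114.4]]]
```

Request:
drive_tool([
  [[0.0185,0.0176,0.01],[0.6,0.3,-7.6]],
  [[0.037,0.0352,0.02],[1.2,0.6,-15.3]],
  [[0.0555,0.0527,0.02],[1.8,0.9,-22.9]],
  [[0.0739,0.0703,0.02],[2.4,1.2,-30.5]],
  [[0.0924,0.0879,0.02],[3.0,1.5,-38.1]],
  [[0.1109,0.1055,0.02],[3.6,1.8,-45.8]],
  [[0.1294,0.1231,0.02],[4.2,2.1,-53.4]],
  [[0.1479,0.1407,0.02],[4.8,2.4,-61.0]],
  [[0.1664,0.1582,0.02],[5.4,2.7,-68.6]],
  [[0.1849,0.1758,0.02],[6.0,3.0,-76.3]],
], fingers=100)

```text
time: 41.85
eef_pos: [0.5696, -0.1031, 0.2616]
eef_rot: [3.099, 0.209, 0.056]
force: [1.5, -1.6, -0.4]
grip_width: 1.0
```

Request:
drive_tool([
  [[0.0185,0.018,0],[0.6,0.3,-7.6]],
  [[0.037,0.036,0],[1.2,0.6,-15.2]],
  [[0.0555,0.054,-0.01],[1.8,0.9,-22.8]],
  [[0.074,0.072,-0.02],[2.4,1.2,-30.4]],
  [[0.0924,0.088,-0.02],[3.0,1.5,-38.1]],
  [[0.0924,0.088,-0.02],[3.0,1.5,-38.1]],
  [[0.0924,0.088,-0.02],[3.0,1.5,-38.1]],
])

```text
time: 42.55
eef_pos: [0.6614, -0.0166, 0.2414]
eef_rot: [-3.03, 0.813, 0.0]
force: [-0.6, -1.2, -0.6]
grip_width: 1.004
```

```bash
python3 ptr.py
python3 - <<'E'
from dial import *
T=yaw(-30);s=get_state();rows(line(np.array([.6635,-.0173,.147]),T,3,1))
for x in finder.spot_point('wrist','dial_grip')[:2]: print(x['p'],won(s,*x['centre'],.148))
E
```

```text
42.6 [ 0.6612 -0.0176  0.2423] [-0.51  0.84  1.06  1.41 -0.73  1.32  0.06]
red [(np.int32(222), [85.1, -13.7], [21.9, 12.6], [74.3, -13.8])]
amber [(np.int32(121), [61.4, -13.7], [20.1, 6.1], [53.7, -13.6])]
green [(np.int32(122), [61.3, 9.1], [20.3, 5.8], [53.7, 9.2])]
[[[0.0008, 0.0001, -0.0318], [-0.1, 0.0, 0.0]], [[0.0016, 0.0002, -0.0635], [-0.2, 0.1, 0.1]], [[0.0023, 0.0003, -0.0953], [-0.2, 0.1, 0.1]], [[0.0023, 0.0003, -0.0953], [-0.2, 0.1, 0.1]]]
0.69 [ 0.66686189 -0.01686101  0.148     ]
```

Request:
drive_tool([
  [[0.0008,0,-0.0318],[0,0,0]],
  [[0.0016,0,-0.0635],[0,0,0]],
  [[0.0023,0,-0.0955],[0,0,0]],
  [[0.0023,0,-0.0955],[0,0,0]],
  [[0.0023,0,-0.0955],[0,0,0]],
])

```text
time: 43.15
eef_pos: [0.6643, -0.0176, 0.1487]
eef_rot: [-3.028, 0.816, -0.005]
force: [0.7, -0.7, 0.8]
grip_width: 1.003
```

Request:
drive_tool([
  [[0,0,0],[0,0,0]],
  [[0,0,0],[0,0,0]],
  [[0,0,0],[0,0,0]],
  [[0,0,0],[0,0,0]],
  [[0,0,0],[0,0,0]],
  [[0,0,0],[0,0,0]],
], fingers=0, squeeze=40)

```text
time: 43.75
eef_pos: [0.6644, -0.0165, 0.1495]
eef_rot: [-3.027, 0.813, -0.005]
force: [-2.9, 1.7, 5.4]
grip_width: 0.453
```

Request:
drive_tool([
  [[0,0,0],[0,0,8]],
  [[0,0,0],[0,0,16]],
  [[0,0,0],[0,0,24]],
  [[0,0,0],[0,0,32]],
  [[0,0,0],[0,0,40]],
  [[0,0,0],[0,0,48]],
  [[0,0,0],[0,0,56]],
  [[0,0,0],[0,0,64]],
  [[0,0,0],[0,0,72]],
  [[0,0,0],[0,0,72]],
])

```text
time: 44.75
eef_pos: [0.6624, -0.0167, 0.1495]
eef_rot: [-2.923, -1.122, 0.006]
force: [-7.2, 0.7, 8.4]
grip_width: 0.456
```

Request:
drive_tool([
  [[0,0,0],[0,0,8]],
  [[0,0,0],[0,0,16]],
  [[0,0,0],[0,0,24]],
  [[0,0,0],[0,0,32]],
  [[0,0,0],[0,0,40]],
  [[0,0,0],[0,0,48]],
  [[0,0,0],[0,0,56]],
  [[0,0,0],[0,0,64]],
  [[0,0,0],[0,0,68]],
  [[0,0,0],[0,0,68]],
])

```text
time: 45.75
eef_pos: [0.6619, -0.0186, 0.1495]
eef_rot: [-1.8, -2.564, 0.013]
force: [-7.3, -0.3, 9.6]
grip_width: 0.451
```

```bash
python3 ptr.py
```

```text
45.8 [ 0.6618 -0.0186  0.1495] [-0.21  0.75  0.37  1.49 -0.3   0.97  2.16]
red [(np.int32(667), [84.8, -2.1], [21.7, 12.5], [74.4, -2.0])]
amber [(np.int32(413), [60.7, -14.4], [19.4, 5.9], [53.4, -14.5])]
green [(np.int32(393), [60.7, 8.3], [19.5, 6.4], [53.4, 8.3])]
```

Request:
drive_tool([
  [[0,0,0],[0,0,0]],
  [[0,0,0],[0,0,0]],
  [[0,0,0],[0,0,0]],
  [[0.001,0.001,0],[0,0,-8]],
  [[0.001,0.001,0],[0,0,-16]],
  [[0.001,0.001,0],[0,0,-24]],
  [[0.001,0.001,0],[0,0,-32]],
  [[0.001,0.001,0],[0,0,-40]],
  [[0.001,0.001,0],[0,0,-48]],
  [[0.001,0.001,0],[0,0,-56]],
], fingers=80)

```text
time: 46.8
eef_pos: [0.666, -0.0153, 0.1476]
eef_rot: [-2.799, -1.414, 0.002]
force: [-0.4, 0.1, 0.4]
grip_width: 0.8
```

Request:
drive_tool([
  [[0,0,0],[0,0,-8]],
  [[0,0,0],[0,0,-16]],
  [[0,0,0],[0,0,-24]],
  [[0,0,0],[0,0,-32]],
  [[0,0,0],[0,0,-40]],
  [[0,0,0],[0,0,-48]],
  [[0,0,0],[0,0,-56]],
  [[0,0,0],[0,0,-64]],
  [[0,0,0],[0,0,-68]],
  [[0,0,0],[0,0,-68]],
])

```text
time: 47.8
eef_pos: [0.6659, -0.0151, 0.1473]
eef_rot: [-3.113, 0.383, -0.003]
force: [0.8, 0.7, 0.1]
grip_width: 0.8
```

Request:
drive_tool([
  [[0,0,0],[0,0,0]],
  [[0,0,0],[0,0,0]],
  [[0,0,0],[0,0,0]],
  [[0,0,0],[0,0,0]],
  [[0,0,0],[0,0,0]],
], fingers=0)

```text
time: 48.3
eef_pos: [0.6643, -0.0151, 0.1481]
eef_rot: [-3.11, 0.384, 0.002]
force: [-5.6, 1.7, 5.5]
grip_width: 0.45
```

Request:
drive_tool([
  [[0,0,0],[0,0,8]],
  [[0,0,0],[0,0,16]],
  [[0,0,0],[0,0,24]],
  [[0,0,0],[0,0,32]],
  [[0,0,0],[0,0,40]],
  [[0,0,0],[0,0,48]],
  [[0,0,0],[0,0,56]],
  [[0,0,0],[0,0,64]],
  [[0,0,0],[0,0,72]],
  [[0,0,0],[0,0,72]],
])

```text
time: 49.3
eef_pos: [0.6611, -0.0164, 0.1481]
eef_rot: [-2.737, -1.516, 0.015]
force: [-9.4, 0.7, 8.1]
grip_width: 0.453
```

```bash
python3 ptr.py
```

```text
49.35 [ 0.6611 -0.0164  0.1481] [-0.33  0.8   0.62  1.49 -0.51  1.03  1.43]
red [(np.int32(677), [84.9, 3.9], [21.9, 12.4], [74.4, 4.1])]
amber [(np.int32(386), [60.8, -13.9], [19.7, 6.1], [53.4, -13.9])]
green [(np.int32(413), [60.7, 9.0], [19.5, 6.1], [53.5, 9.0])]
```

Remaining 4.9 mm → 59°.

Request:
drive_tool([
  [[0.001,0,0],[0,0,8]],
  [[0.001,0,0],[0,0,16]],
  [[0.001,0,0],[0,0,24]],
  [[0.001,0,0],[0,0,32]],
  [[0.001,0,0],[0,0,40]],
  [[0.001,0,0],[0,0,48]],
  [[0.001,0,0],[0,0,56]],
  [[0.001,0,0],[0,0,60]],
  [[0.001,0,0],[0,0,60]],
  [[0.001,0,0],[0,0,60]],
])

```text
time: 50.35
eef_pos: [0.661, -0.0194, 0.1481]
eef_rot: [-1.617, -2.677, 0.021]
force: [-12.9, -1.9, 8.9]
grip_width: 0.448
```

```bash
python3 ptr.py
```

```text
50.4 [ 0.6611 -0.0194  0.1481] [-0.19  0.75  0.34  1.49 -0.27  0.97  2.28]
red [(np.int32(643), [84.7, 8.8], [21.7, 13.0], [74.4, 8.8])]
amber [(np.int32(411), [60.6, -14.5], [19.6, 6.1], [53.3, -14.5])]
green [(np.int32(384), [60.6, 8.2], [19.5, 6.5], [53.3, 8.2])]
```

Request:
drive_tool([
  [[0,0,0],[0,0,-4]],
  [[0,0,0],[0,0,-4]],
  [[0,0,0],[0,0,-4]],
])

```text
time: 50.7
eef_pos: [0.661, -0.0192, 0.1481]
eef_rot: [-1.71, -2.619, 0.022]
force: [-13.4, -3.0, 9.5]
grip_width: 0.457
```

Request:
drive_tool([
  [[0,0,0],[0,0,0]],
  [[0,0,0],[0,0,0]],
  [[0,0,0],[0,0,0]],
  [[0,0,0],[0,0,0]],
  [[0,0,0.04],[0,0,0]],
  [[0,0,0.08],[0,0,0]],
  [[0,0,0.12],[0,0,-8]],
  [[-0.02,0,0.14],[0,0,-16]],
  [[-0.04,0,0.14],[0,0,-24]],
  [[-0.04,0,0.14],[0,0,-24]],
], fingers=100)

```text
time: 51.7
eef_pos: [0.6254, -0.0158, 0.2892]
eef_rot: [-2.221, -2.215, 0.004]
force: [0.6, 0.2, -0.6]
grip_width: 0.996
```

```bash
python3 ptr.py; python3 -c "
from loc import *
im,_=get_image('wrist');save(im,'w13.png')
im,P,ok=cloud('top');save(im,'top13.png')
print([(onplane('top',*x['centre'],0)[:2].round(3).tolist(),round(x['p'],2)) for x in finder.spot_point('top','tray')[:2]])
hsv=cv2.cvtColor(im,cv2.COLOR_RGB2HSV);X,Y,Z=P[...,0],P[...,1],P[...,2]
b=ok&(hsv[...,0]>100)&(hsv[...,0]<125)&(hsv[...,1]>130)&(Z<.06)&(X<.5)&(Y<-.2)&(Y>-.46)
k,l,st,ce=cv2.connectedComponentsWithStats(b.astype(np.uint8))
[print(st[j,4],np.median(P[l==j],0).round(3)) for j in range(1,k) if st[j,4]>10]"
```

```text
51.75 [ 0.6264 -0.0154  0.2884] [-0.3   0.58  0.52  1.43 -0.3   1.21  1.82]
red [(np.int32(181), [84.8, 8.7], [21.4, 11.4], [74.1, 8.9])]
amber [(np.int32(114), [60.9, -14.1], [19.3, 5.7], [53.5, -13.9])]
green [(np.int32(105), [60.7, 8.9], [19.4, 5.2], [53.2, 8.8])]
[([0.394, -0.334], 0.72)]
50 [ 0.394 -0.276  0.036]
54 [ 0.392 -0.354  0.035]
```

View pics/w13.png

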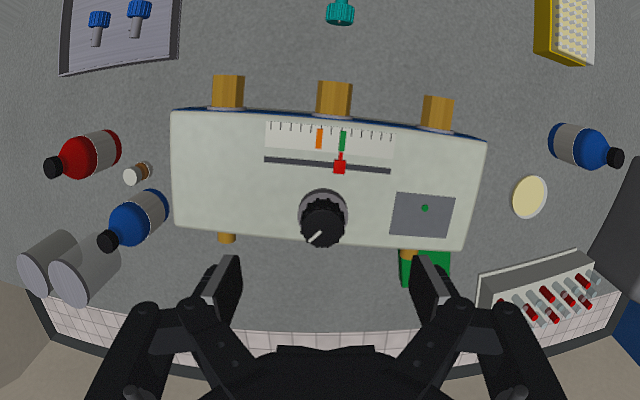

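View pics/top13.png

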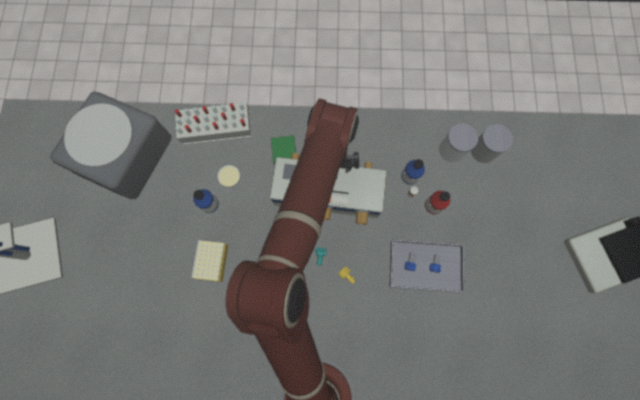

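The wrist view shows the pointer tip at about (341,152), level with the green mark at (342,140). The top view shows both blue plugs in the tray at (410,267) and (435,268), with every bystander where it started and the gripper clear. I'm handing the job in.

```bash
python3 -c "
from bench import *
print(sign_off())"
```

```text
the job is handed in; nothing more can be done
None
```

The job is done and handed in at about 52 s of the 210 s allowed; sign-off gave no verdict.

- **Venting:** I turned the dial in two turns of about 70° clockwise. The pointer settled within 0.2 mm of the amber mark, with both plugs still screwed home.
- **Plugs:** Two were fitted, in the left and right ports; the middle port was already open. I unscrewed each in three strokes (about 250° in all), drew it straight out and laid it in the tray. The pointer was still on amber (about 0.2 mm off) afterwards.
- **Purge:** I turned the dial anticlockwise to the green mark in two grips and then let go.

**Last checks:**
- The pointer tip was about 0.1 mm from the middle of the green mark, by my wrist-camera measurement.
- Both plug heads lie inside the tray, at about (0.394, -0.276) and (0.392, -0.354) m. Its centre was last read at (0.394, -0.334), within a few millimetres of the first reading.
- The bottles, dish, vial and boxes look undisturbed in the last wrist and top views, though I did not measure them again. The gripper was open and clear of everything.

No check failed at the end. Three things went off plan along the way:
- My first grip on the right plug was about 6 mm too shallow, so I re-took it.
- The strokes on the left plug came out about 4° short each, so I added about 12° at the end.
- While the dial was gripped, the pointer reading shifted by up to 0.8 mm with the tool's angle. I relied on the reading taken after letting go.

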